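Reset the ratchet of a tilting assembly board and set it on its second notch

TASK

The tilting assembly board stands too steep for the next job: set it on the second notch from the bottom. It is a ratchet, so take it by its lifting rail and raise it past the top notch up to its stop, which throws the pawl out, lower it right down flat on to its rests, which sets the pawl again, then raise it to the second notch, let its weight down on to the pawl and let go. Do not strain it against the stop or force it down on the pawl, lower it by hand without ever letting it drop, and leave the other things on the bench where they are.

Things in the scene. Friction and masses are not known exactly. Their poses are not given: they have to be found in the camera images.
- stand: Low grey stand of the tilting assembly board, bolted down: two foot rails 300 mm long, 270 mm apart. Origin: on the bench, under its middle. x points away from the hinge towards the lifting rail, y runs along the hinge, z up. Hinge line at x = -110 mm, z = 105 mm. Two rubber rests at x = 75 mm carry the board when flat.
- board: The tilting board, a plywood plate 195 by 256 by 12 mm carrying terminal blocks and relays up to 45 mm high. Origin: middle of the hinge line, 105 mm above the bench. x along the board from hinge to rail, y along the hinge, z out of its upper face: its tilt is the angle of x above level, 0 flat on the rests. About 0.8 kg; lifting its rail takes 3 to 5 N when flat, half when steep. Let go unpropped, it drops.
- rail (a point): Middle of the lifting rail, a round steel bar 12 mm thick, 180 mm free between two straps, parallel to the hinge, 250 mm from it: at tilt t it is 250 cos t mm beyond the hinge and 105 + 250 sin t mm above the bench. A gap of 46 mm is open between rail and board edge. Being round it turns in the grip: fingers pinching it across from above can stay upright all the way.
- pawl (a point): Pivot of the sprung pawl, at the board's +y side. Five notches, counted from the bottom, hold the board at a tilt of about 0.222, 0.414, 0.606, 0.798 and 0.990 rad; it starts on the third. The board is clamped to the toothed sector in a slot, so these tilts may be up to 0.05 higher or lower, all by the same amount. Going up, the pawl clicks into a notch within 0.03 above the tilt at which it then holds.
- stop (a point): The end-stop pin, 8 mm thick, near the hinge on the +y side. A cam plate, clamped by itself, throws the pawl out 0.14 to 0.35 rad above the tilt of the fifth notch (it differs, and cannot be read off); a hard stop ends the travel only 0.03 further. Once out the pawl stays out and the board comes down freely, until a stud sets it again (light resistance below 0.1 rad); by 0.03 it is surely set.
- bracket: Dark steel bracket beside the stand's +y foot, carrying the pawl and the end-stop pin. Origin: on the bench below the middle of the hinge line. Pawl and stop are hard. Holding the board loads the pawl with 12 to 30 N; pawl and stop may carry 70 N at most. That is reached with about 16 N at the rail up against the stop, or 8 N down on the pawl, beyond the board's own weight.
- screwdriver: Bystander: screwdriver, 190 mm long, lying beside the stand on its -y side.
- caliper: Bystander: caliper, 200 mm long, lying on the bench on the stand's +y side.
- tray: Bystander: grey parts tray, 110 by 100 by 30 mm, on the bench under the board.
- tape: Bystander: black roll of tape, 84 mm across and 19 mm high, lying beyond the stand.
- pendant: Bystander: black hand-held control pendant, 105 by 205 by 40 mm, on the stand's -y side.
- oil_bottle: Bystander: small white bottle, 52 mm thick and 130 mm high, standing on the robot's side of the stand, towards its +y side.
- relay: Bystander: white relay module, 70 by 28 by 57 mm, standing on the bench beside the stand on its +y side.

How it is judged (in metres and radians):
On the way, in this order (a step that is already met when the one before it is completed fails the run):
1. the board is lifted past its top notch (angle between board's own z axis and vertical above 1.05 rad), for 0.05 s.
2. the board lies flat on its rests (angle between board's own z axis and vertical below 0.035 rad), for 0.1 s.
At the end, for the whole second after the job is handed in: The board, let go and at rest, is held by the pawl on the second notch from the bottom: its tilt is between 0.315 and 0.505 rad (the first notch is always below and the third always above this range) (angle between board's own z axis and vertical between 0.315 and 0.505 rad and angular speed of board below 0.05 rad/s); the robot touches nothing.
It fails at once if the pawl and stop bracket carries more than 70 N (board strained against its stop, forced down on the pawl, or dropped on it) (contact force between bracket and anything else above 70 N).
It fails at once if the board is let drop or jerked: it turns faster than 2.5 rad/s (angular speed of board above 2.5 rad/s).
It fails at once if a bystander is moved by more than 30 mm (distance of any of screwdriver, caliper, tray, tape, pendant, oil_bottle, relay from where it was at the start of the episode above 0.03 m).
It also fails if it takes over 72 s, if anything falls off the work surface, if the arm or the gripper's body presses on something with over 40 N, if the wrist force passes 120 N, or if a joint passes its speed limit or range.

ROBOT

A 7-joint arm with a two-finger parallel gripper is mounted at the origin on the work surface. World frame = base frame: x ahead of the robot, y to its left, z up, the work surface at z = 0. Lengths are in m, angles in degrees, forces in N, time in s.
With the tool pointing down it reaches from about 0.4 to 0.85 m from the base axis. Payload 4.5 kg.
Tool frame: the origin (TCP) lies on the centre line of the jaws, within the pads' length; the fingertips stand 19 mm ahead of it and the grasp point (between the pads) is the TCP (env.nose_length is the distance from the TCP to the fingertips, in m); z points along the fingers, y is the direction in which the jaws open and shut (so a half turn about z gives the same grasp; the last joint's range is limited). The gripper opens to 88 mm and grips with 3 to 60 N. Pads are 18 mm wide; open, the fingers measure 123 mm over their backs; the gripper's body (75 mm by 187 mm) begins 45 mm behind the grasp point.
Start: joints at [75.447, 39.483, -11.15, 89.685, 9.013, 51.709, -12.324], TCP at [0.177, -0.599, 0.258] pointing down, gripper open.
Joint ranges: [-172.22, 172.22], [-26.19, 119.32], [-84.43, 86.54], [7.71, 146.69], [-57.33, 237.33], [2.42, 119.75], [-152.13, 152.13]. Speed limits (degrees/s): [147.25, 147.25, 180, 180, 180, 180, 180].

INTERFACE

Orientations are given as a 3x3 rotation matrix whose columns are the frame's x, y, z axes.
In Python, from rig import env, capture, get_calibration, finish_job gives the robot as it stands. The module is installed in compiled form; this text tells all that it offers.
- The arm moves only by the tool apply_moves, never from a script. Its argument "increments" is a list of rows, each a list of 5 numbers: the shift along the world's x, y, z in m, then the turn about the world's z in rad, then the gripper command: -1 is shut, 1 is fully open, values between are in proportion. A call has 1 to 10 rows; each row shifts and turns the commanded pose from where the row before left it; what a row does not reach is not made up. A row lasts 1/12 s, in which the tool goes at most 41.7 mm and 7.16 degrees, less where a joint would pass 70% of its speed; a pose out of reach is approached as far as the arm can. A call is refused whole if a number of a shift passes 0.0417 or a number of a turn 0.125, either way. A call with a gripper value outside its range is refused whole. The fingers move at their own pace and stop on an object; "newtons" is the grip in N (left out, the last holds). Time passes only in rows, so rows that do not move let the fingers close. It gives the time, the measured TCP pose, the force and the opening at its end, in the units of the state.
- env.get_state(): the state, without advancing time (a new reading comes with each control period).
- capture(name): name is "side" or "top" or "wrist"; returns the picture (480x640x3 uint8, red, green, blue); there is no depth.
- get_calibration(name): a dict with "vertical_fov" (degrees; the focal length in pixels is half the picture's height over the tangent of half this angle, whatever the lens; pixels are square), "cx", "cy" (the principal point, pixels), "k1" (the pictures are not rectified: a ray, as slopes to the right and down, at radius r is drawn at 1 + k1 r^2 times it, then the intrinsics apply), "position" and "attitude" of the camera in the world. Camera axes: x right, y down, z forward; pixel columns grow to the right and rows downward; lengths in m; the calibration is good to about 2 mm. A picture is of the moment at which its call begins: read the wrist's pose just before it. get_calibration takes no time and is no camera call; for the wrist camera it gives the pose at the moment of the call.
- finish_job(): hands the job in, once; it reports no verdict.
The state is a dict: "t": time; "q": joint angles; "qd": joint speeds; "joint_torque": joint torques, N m; "ee_pos": TCP position; "tcp_rot": TCP orientation; "ft_force": force on the tool from outside, world axes, zero at the start; "moment": the same for the moment, N m; "opening": finger opening in m.
Only numpy, scipy, OpenCV 4.12 (cv2) and the standard library are available. Lean on these libraries where they do the work, as an engineer would, in place of code of your own. Each camera call takes 0.05 s, during which the arm holds its last target.

## Working session

There is one attempt and no reset: what is moved stays moved. The work goes in short steps, Python scripts to look and compute and a tool call to move; the robot and the scene stay as the last step left them, time stands still between calls to the robot, and variables do not carry over. Pictures are saved under pics/ and viewed, and the job is handed in when it is done.

Besides the shell and the picture viewer there is one more tool, called after ">>>" as name(argument=value, ...), one argument or row to a line, values as JSON. apply_moves: Moves the arm, as the interface text tells. Its arguments: {"type":"object","properties":{"increments":{"type":"array"},"newtons":{"type":"number"}},"required":["increments"]}

```bash
mkdir -p pics; python3 - <<'E'
from rig import env,capture,get_calibration
import cv2
s=env.get_state(); print(s)
for n in("side","top","wrist"):
    print(n,get_calibration(n)); cv2.imwrite(f"pics/{n}0.png",capture(n)[:,:,::-1])
E
```

```text
{'t': 0.0, 'q': array([ 75.44538282,  39.53172435, -11.14484424,  89.74413783,
         9.01279839,  51.70849939, -12.32465129]), 'qd': array([-0.02705102,  0.10307845,  0.09169724,  0.06524702, -0.1067289 ,
       -0.04690723, -0.04819315]), 'joint_torque': array([-1.83947482e-04, -5.27557755e+01, -1.26676060e+00, -1.53423232e+01,
       -5.26548782e-02,  6.59926271e-03,  1.50168207e-04]), 'ee_pos': array([ 0.17720657, -0.59874108,  0.2569293 ]), 'tcp_rot': array([[ 9.58840783e-01,  2.83943571e-01, -6.33160089e-04],
       [ 2.83944246e-01, -9.58839333e-01,  1.67283829e-03],
       [-1.32107121e-04, -1.78376774e-03, -9.99998400e-01]]), 'ft_force': array([ 0.15064976, -0.06107557,  0.1945848 ]), 'moment': array([-0.01472201, -0.03247572,  0.03323318]), 'opening': 0.0882786550964816}
side {'vertical_fov': 46.17354005418966, 'cx': 321.6605037179981, 'cy': 241.88518081781748, 'k1': -0.10957489405731242, 'position': array([1.22698715, 0.35921456, 1.1100386 ]), 'attitude': array([[-0.45348518,  0.73159577, -0.50903715],
       [ 0.89122091,  0.36662249, -0.26704538],
       [-0.0087448 , -0.57476568, -0.81827132]])}
top {'vertical_fov': 52.43661195288817, 'cx': 311.83634705371657, 'cy': 250.7598410073345, 'k1': -0.10997347454487101, 'position': array([0.47578147, 0.03299621, 1.26251536]), 'attitude': array([[-7.58459963e-03, -9.95477050e-01,  9.46990825e-02],
       [-9.99971202e-01,  7.52560568e-03, -9.80088335e-04],
       [ 2.62987492e-04, -9.47037889e-02, -9.95505461e-01]])}
wrist {'vertical_fov': 64.70872769845438, 'cx': 321.8506552219995, 'cy': 243.17155008836596, 'k1': 0.005835893323980344, 'position': array([ 0.25606561, -0.57551318,  0.38386242]), 'attitude': array([[ 0.28258526, -0.90941585, -0.30513665],
       [-0.95924139, -0.26831527, -0.08867281],
       [-0.00123237,  0.31775733, -0.94817127]])}
```

View pics/side0.png

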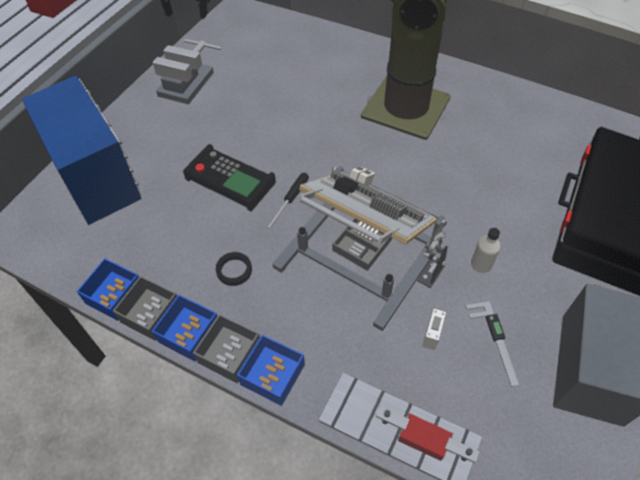

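View pics/top0.png

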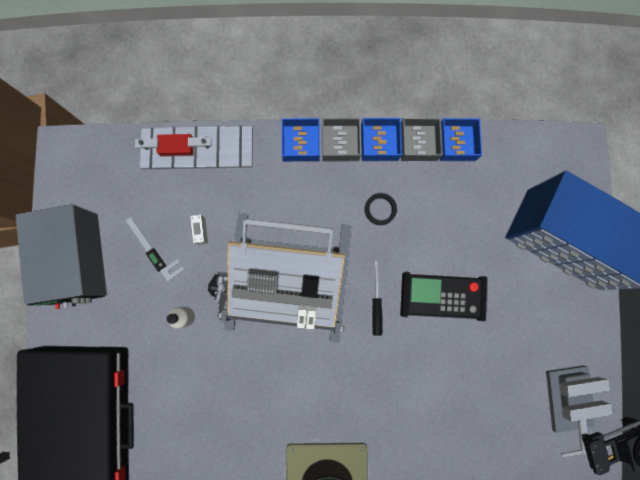

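The top view shows the board at (285,285), with the rail on its far side from about (245,221) to (331,233). I'll zoom in on it.

```bash
python3 - <<'E'
import cv2
a=cv2.imread("pics/top0.png")[200:350,195:370]; cv2.imwrite("pics/top0z.png",cv2.resize(a,None,fx=4,fy=4,interpolation=cv2.INTER_CUBIC))
a=cv2.imread("pics/side0.png")[150:340,260:470]; cv2.imwrite("pics/side0z.png",cv2.resize(a,None,fx=3,fy=3,interpolation=cv2.INTER_CUBIC))
E
```

```text
(no output)
```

View pics/top0z.png

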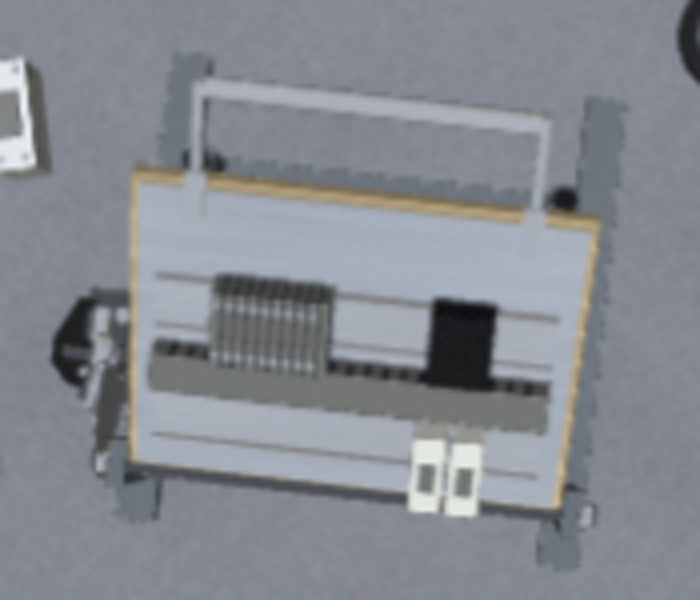

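View pics/side0z.png

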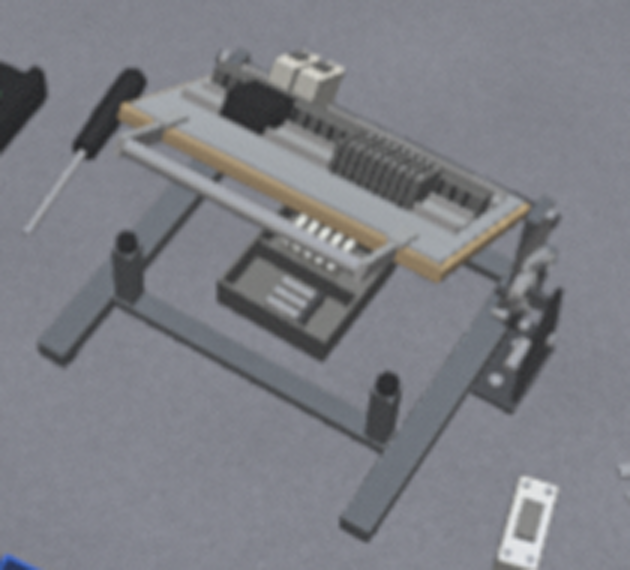

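```bash
cat > h.py <<'E'
import numpy as np
from rig import env,capture,get_calibration
def ray(n,u,v,c=None):
    c=c or get_calibration(n); f=240/np.tan(np.radians(c["vertical_fov"]/2))
    d=np.array([(u-c["cx"])/f,(v-c["cy"])/f]); r=np.linalg.norm(d); s=r
    for _ in range(20): s=r/(1+c["k1"]*s*s)
    d=d*s/r if r>0 else d
    w=c["attitude"]@np.array([d[0],d[1],1]); return c["position"],w/np.linalg.norm(w)
def onplane(n,u,v,z):
    p,w=ray(n,u,v); return p+w*(z-p[2])/w[2]
def tri(a,b):
    (p,u),(q,v)=ray(*a),ray(*b); A=np.stack([u,-v],1); s=np.linalg.lstsq(A,q-p,rcond=None)[0]
    x=p+s[0]*u;y=q+s[1]*v; return (x+y)/2,np.linalg.norm(x-y)
E
python3 - <<'E'
from h import *
T=lambda x,y:("top",195+(x+.5)/4-.5,200+(y+.5)/4-.5)
S=lambda x,y:("side",260+(x+.5)/3-.5,150+(y+.5)/3-.5)
L=tri(T(200,88),S(362,266));R=tri(T(546,124),S(127,145)); print("railends",L,R)
print("rest -y",tri(T(565,197),S(127,241)))
for n,a in dict(fl1=(172,56),fl2=(208,56),fr1=(586,98),fr2=(626,102),bl1=(115,518),bl2=(157,518),br1=(538,568),br2=(577,568)).items(): print(n,onplane(*T(*a),0.018))
for n,a in dict(a=(38,350),b=(62,364),c=(340,523),d=(366,537)).items(): print("side",n,onplane(*S(*a),0.018))
print("corners", tri(T(597,222),S(120,108)), tri(T(133,172),S(440,275)))
E
```

```text
railends (array([0.63487176, 0.173052  , 0.2492113 ]), np.float64(1.1877373397109036e-05)) (array([ 0.61373658, -0.00714267,  0.24750214]), np.float64(0.0037503289648609097))
rest -y (array([ 0.59003915, -0.02494309,  0.10041521]), np.float64(0.0018727757937925843))
fl1 [0.69231368 0.2234001  0.018     ]
fl2 [0.69207963 0.1999722  0.018     ]
fr1 [ 0.66263602 -0.04432969  0.018     ]
fr2 [ 0.65985579 -0.07012494  0.018     ]
bl1 [0.39570745 0.25822249 0.018     ]
bl2 [0.39566769 0.23136085 0.018     ]
br1 [ 0.36288009 -0.01022334  0.018     ]
br2 [ 0.36264592 -0.03490783  0.018     ]
side a [ 0.65994266 -0.06758838  0.018     ]
side b [ 0.66270898 -0.04485953  0.018     ]
side c [0.69077484 0.199769   0.018     ]
side d [0.69265149 0.2209708  0.018     ]
corners (array([ 0.56528923, -0.03722234,  0.21872199]), np.float64(0.0007882931388517833)) (array([0.59467803, 0.21390734, 0.21438313]), np.float64(0.0004075221545050995))
```

Both views agree: the stand is centred at about (0.528, 0.094) with a yaw of -6.5°. The hinge is at about (0.419, 0.106). The rail middle is at about (0.624, 0.083, 0.248), so the tilt is about 0.606. I'll move above the rail with the jaws partly open.

>>> apply_moves(
  increments=[
    [0.0186, 0.0284, 0.01, 0.0487, -0.2],
    [0.0186, 0.0284, 0.01, 0.0487, -0.2],
    [0.0186, 0.0284, 0.01, 0.0487, -0.2],
    [0.0186, 0.0284, 0.01, 0.0487, -0.2],
    [0.0186, 0.0284, 0.01, 0.0487, -0.2],
    [0.0186, 0.0284, 0.01, 0.0487, -0.2],
    [0.0186, 0.0284, 0.01, 0.0487, -0.2],
    [0.0186, 0.0284, 0.01, 0.0487, -0.2],
    [0.0186, 0.0284, 0.01, 0.0487, -0.2],
    [0.0186, 0.0284, 0.01, 0.0487, -0.2],
  ],
  newtons=20,
)

```text
t: 0.98
ee_pos: [0.3638, -0.3137, 0.3581]
tcp_rot: [[0.713, 0.701, -0.0], [0.701, -0.713, -0.0], [-0.0, -0.0, -1.0]]
ft_force: [0.9, -0.2, -0.7]
opening: 0.035
```

>>> apply_moves(
  increments=[
    [0.0186, 0.0284, 0.005, 0.0487, -0.2],
    [0.0186, 0.0284, 0.005, 0.0487, -0.2],
    [0.0186, 0.0284, 0.005, 0.0487, -0.2],
    [0.0186, 0.0284, 0.005, 0.0487, -0.2],
    [0.0186, 0.0284, 0.005, 0.0487, -0.2],
    [0.0186, 0.0284, 0.005, 0.0487, -0.2],
    [0.0186, 0.0284, 0.005, 0.0487, -0.2],
    [0.0186, 0.0284, 0.005, 0.0487, -0.2],
    [0.0186, 0.0284, 0.005, 0.0487, -0.2],
    [0.0186, 0.0284, 0.005, 0.0487, -0.2],
  ],
)

```text
t: 1.82
ee_pos: [0.5499, -0.03, 0.4078]
tcp_rot: [[0.302, 0.953, -0.001], [0.953, -0.302, -0.0], [-0.001, -0.0, -1.0]]
ft_force: [0.6, -0.7, -0.4]
opening: 0.0352
```

>>> apply_moves(
  increments=[
    [0.0186, 0.0284, 0, 0.0487, -0.2],
    [0.0186, 0.0284, 0, 0.0487, -0.2],
    [0.0186, 0.0284, 0, 0.0487, -0.2],
    [0.0186, 0.0284, 0, 0.0487, -0.2],
    [0, 0, 0, 0, -0.2],
    [0, 0, 0, 0, -0.2],
  ],
)

```text
t: 2.32
ee_pos: [0.6238, 0.0845, 0.4068]
tcp_rot: [[0.111, 0.994, -0.002], [0.994, -0.111, 0.001], [0.001, -0.002, -1.0]]
ft_force: [0.3, 0.3, 1.2]
opening: 0.0355
```

>>> apply_moves(
  increments=[
    [0, 0, -0.02, 0, -0.2],
    [0, 0, -0.02, 0, -0.2],
    [0, 0, -0.02, 0, -0.2],
    [0, 0, -0.02, 0, -0.2],
    [0, 0, -0.02, 0, -0.2],
    [0, 0, 0, 0, -0.2],
    [0, 0, 0, 0, -0.2],
  ],
)

```text
t: 2.9
ee_pos: [0.6231, 0.0804, 0.3073]
tcp_rot: [[0.116, 0.993, -0.002], [0.993, -0.116, -0.002], [-0.002, -0.002, -1.0]]
ft_force: [0.1, 0.3, -0.1]
opening: 0.0354
```

```bash
python3 - <<'E'
from h import *
import cv2
for n in("side","wrist"):
    a=capture(n)[:,:,::-1]
    if n=="side": a=cv2.resize(a[100:300,240:480],None,fx=3,fy=3)
    cv2.imwrite(f"pics/{n}1.png",a)
print(env.get_state()["ft_force"])
E
```

```text
[ 0.74878171 -0.09090857  0.37756627]
```

View pics/side1.png

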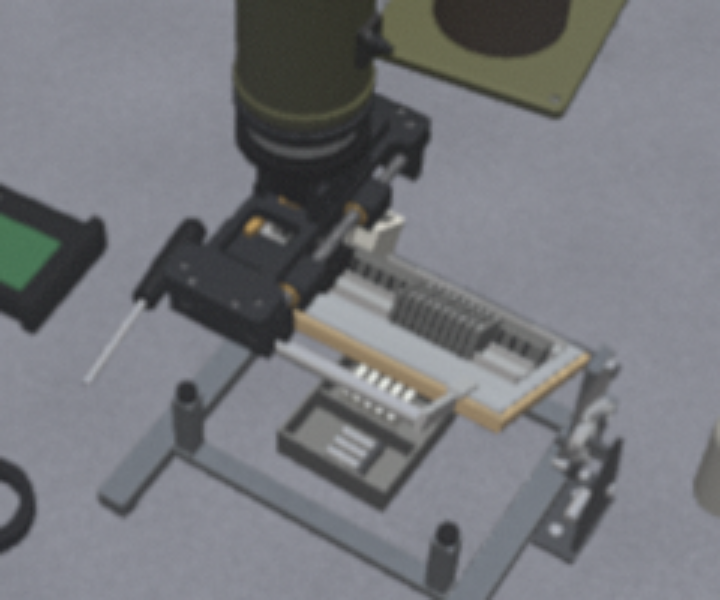

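View pics/wrist1.png

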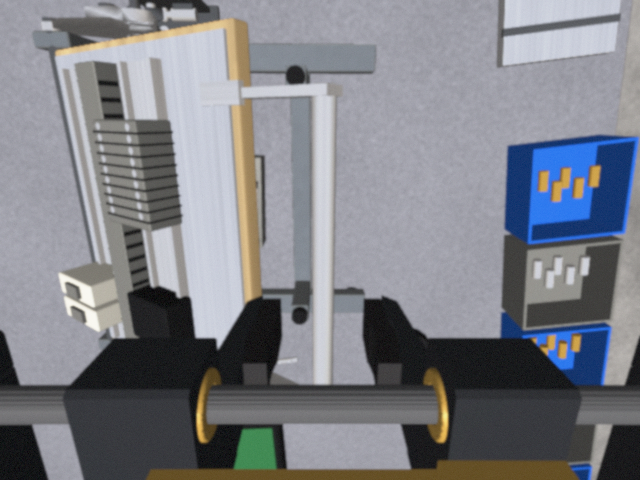

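The wrist view shows the rail at column 322, centred between the jaws at about columns 280 and 365. I'll descend and shut.

>>> apply_moves(
  increments=[
    [0.0005, 0, -0.02, 0, -0.2],
    [0.0005, 0, -0.02, 0, -0.2],
    [0, 0, -0.02, 0, -0.2],
    [0, 0, 0, 0, -0.2],
    [0, 0, 0, 0, -1],
    [0, 0, 0, 0, -1],
    [0, 0, 0, 0, -1],
    [0, 0, 0, 0, -1],
    [0, 0, 0, 0, -1],
  ],
  newtons=20,
)

```text
t: 3.75
ee_pos: [0.6253, 0.0827, 0.249]
tcp_rot: [[0.114, 0.993, 0.002], [0.993, -0.114, 0.001], [0.001, 0.002, -1.0]]
ft_force: [-0.7, 1.1, 0.8]
opening: 0.011
```

```bash
cat > arc.py <<'E'
import numpy as np,sys
def arc(a,b,n):
    t=np.linspace(a,b,n+1);h=.25*np.cos(t);v=.25*np.sin(t)
    for i in range(n):
        d=h[i+1]-h[i];print(f"{t[i+1]:.3f} [{d*.9936:.4f},{-d*.1127:.4f},{v[i+1]-v[i]:.4f},0,-1],")
def where(p):
    h=np.dot(np.array(p[:2])-[.4187,.1064],[.9936,-.1127]);v=p[2]-.105
    print("r",np.hypot(h,v),"t",np.arctan2(v,h))
if __name__=="__main__":
    a=list(map(float,sys.argv[1:])); arc(a[0],a[1],int(a[2]))
E
python3 arc.py .606 1.086 20; python3 -c "
from arc import *
where([.6253,.0827,.249])"
```

```text
0.630 [-0.0035,0.0004,0.0049,0,-1],
0.654 [-0.0036,0.0004,0.0048,0,-1],
0.678 [-0.0037,0.0004,0.0047,0,-1],
0.702 [-0.0038,0.0004,0.0046,0,-1],
0.726 [-0.0039,0.0004,0.0045,0,-1],
0.750 [-0.0040,0.0005,0.0044,0,-1],
0.774 [-0.0041,0.0005,0.0043,0,-1],
0.798 [-0.0042,0.0005,0.0042,0,-1],
0.822 [-0.0043,0.0005,0.0041,0,-1],
0.846 [-0.0044,0.0005,0.0040,0,-1],
0.870 [-0.0045,0.0005,0.0039,0,-1],
0.894 [-0.0046,0.0005,0.0038,0,-1],
0.918 [-0.0047,0.0005,0.0037,0,-1],
0.942 [-0.0048,0.0005,0.0036,0,-1],
0.966 [-0.0049,0.0006,0.0035,0,-1],
0.990 [-0.0049,0.0006,0.0034,0,-1],
1.014 [-0.0050,0.0006,0.0032,0,-1],
1.038 [-0.0051,0.0006,0.0031,0,-1],
1.062 [-0.0052,0.0006,0.0030,0,-1],
1.086 [-0.0052,0.0006,0.0029,0,-1],
r 0.2529400771458776 t 0.6056599953143967
```

>>> apply_moves(
  increments=[
    [-0.0035, 0.0004, 0.0049, 0, -1],
    [-0.0036, 0.0004, 0.0048, 0, -1],
    [-0.0037, 0.0004, 0.0047, 0, -1],
    [-0.0038, 0.0004, 0.0046, 0, -1],
    [-0.0039, 0.0004, 0.0045, 0, -1],
    [-0.004, 0.0005, 0.0044, 0, -1],
    [0, 0, 0, 0, -1],
  ],
)

```text
t: 4.33
ee_pos: [0.6036, 0.0853, 0.2778]
tcp_rot: [[0.114, 0.993, 0.005], [0.994, -0.114, 0.001], [0.002, 0.005, -1.0]]
ft_force: [5.1, 1.2, -0.3]
opening: 0.0109
```

>>> apply_moves(
  increments=[
    [-0.0041, 0.0005, 0.0043, 0, -1],
    [-0.0042, 0.0005, 0.0042, 0, -1],
    [-0.0043, 0.0005, 0.0041, 0, -1],
    [-0.0044, 0.0005, 0.004, 0, -1],
    [-0.0045, 0.0005, 0.0039, 0, -1],
    [0, 0, 0, 0, -1],
  ],
)

```text
t: 4.83
ee_pos: [0.5834, 0.0877, 0.2987]
tcp_rot: [[0.114, 0.993, 0.008], [0.993, -0.114, 0.001], [0.002, 0.008, -1.0]]
ft_force: [7.4, 0.8, 2.4]
opening: 0.0109
```

```bash
python3 - <<'E'
from h import *
from arc import where
import cv2
a=capture("side")[:,:,::-1]
cv2.imwrite(f"pics/side2.png",cv2.resize(a[100:300,240:480],None,fx=3,fy=3))
s=env.get_state();print(s["ft_force"],s["ee_pos"]);where(s["ee_pos"])
E
```

```text
[ 6.59255369 -0.19030354  2.5991165 ] [0.58368789 0.08767913 0.29850962]
r 0.254982073188382 t 0.8616447217666859
```

View pics/side2.png

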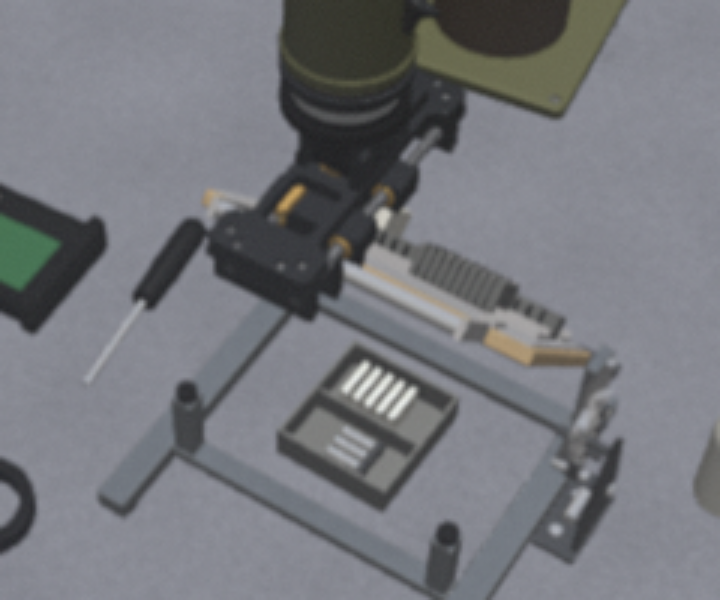

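The board follows. The force is about 6 N radial, pushing outward, and about 3.6 N from the weight. I'll correct a little outward and carry on.

>>> apply_moves(
  increments=[
    [-0.0033, 0.0004, 0.0053, 0, -1],
    [-0.0047, 0.0005, 0.0037, 0, -1],
    [-0.0048, 0.0005, 0.0036, 0, -1],
    [-0.0049, 0.0006, 0.0035, 0, -1],
    [-0.0049, 0.0006, 0.0034, 0, -1],
    [0, 0, 0, 0, -1],
  ],
)

```text
t: 5.38
ee_pos: [0.5601, 0.0905, 0.318]
tcp_rot: [[0.114, 0.993, 0.007], [0.993, -0.114, 0.001], [0.002, 0.007, -1.0]]
ft_force: [6.5, 0.8, 4.1]
opening: 0.0109
```

```bash
cat > st.py <<'E'
from h import *
from arc import where
s=env.get_state();p=s["ee_pos"];print(s["t"],s["ft_force"].round(1),p.round(4));where(p)
h=np.dot(p[:2]-[.4187,.1064],[.9936,-.1127]);t=np.arctan2(p[2]-.105,h)
f=s["ft_force"];fh=f[:2]@[.9936,-.1127]
print("rad",fh*np.cos(t)+f[2]*np.sin(t),"tan",-fh*np.sin(t)+f[2]*np.cos(t))
E
python3 st.py; python3 arc.py 0.99 1.40 24
```

```text
5.3833 [6.5 0.8 4.1] [0.5601 0.0905 0.318 ]
r 0.25618999630202643 t 0.9819420583177677
rad 6.984355735741474 tan -3.0482521371684994
1.007 [-0.0036,0.0004,0.0023,0,-1],
1.024 [-0.0036,0.0004,0.0023,0,-1],
1.041 [-0.0036,0.0004,0.0022,0,-1],
1.058 [-0.0037,0.0004,0.0021,0,-1],
1.075 [-0.0037,0.0004,0.0021,0,-1],
1.093 [-0.0038,0.0004,0.0020,0,-1],
1.110 [-0.0038,0.0004,0.0019,0,-1],
1.127 [-0.0038,0.0004,0.0019,0,-1],
1.144 [-0.0038,0.0004,0.0018,0,-1],
1.161 [-0.0039,0.0004,0.0017,0,-1],
1.178 [-0.0039,0.0004,0.0017,0,-1],
1.195 [-0.0039,0.0004,0.0016,0,-1],
1.212 [-0.0040,0.0004,0.0015,0,-1],
1.229 [-0.0040,0.0005,0.0015,0,-1],
1.246 [-0.0040,0.0005,0.0014,0,-1],
1.263 [-0.0040,0.0005,0.0013,0,-1],
1.280 [-0.0041,0.0005,0.0013,0,-1],
1.297 [-0.0041,0.0005,0.0012,0,-1],
1.315 [-0.0041,0.0005,0.0011,0,-1],
1.332 [-0.0041,0.0005,0.0010,0,-1],
1.349 [-0.0041,0.0005,0.0010,0,-1],
1.366 [-0.0041,0.0005,0.0009,0,-1],
1.383 [-0.0042,0.0005,0.0008,0,-1],
1.400 [-0.0042,0.0005,0.0008,0,-1],
```

>>> apply_moves(
  increments=[
    [-0.0028, 0.0003, 0.0037, 0, -1],
    [-0.0036, 0.0004, 0.0023, 0, -1],
    [-0.0036, 0.0004, 0.0022, 0, -1],
    [-0.0037, 0.0004, 0.0021, 0, -1],
    [-0.0037, 0.0004, 0.0021, 0, -1],
    [0, 0, 0, 0, -1],
  ],
)

```text
t: 5.88
ee_pos: [0.5426, 0.0926, 0.3297]
tcp_rot: [[0.114, 0.993, 0.006], [0.993, -0.114, 0.002], [0.003, 0.006, -1.0]]
ft_force: [5.8, 1.6, 3.7]
opening: 0.0113
```

```bash
python3 st.py
```

```text
5.8833 [5.8 1.6 3.7] [0.5426 0.0926 0.3297]
r 0.2569894252570305 t 1.0641396780904568
rad 5.902072258136718 tan -3.1061347154686034
```

>>> apply_moves(
  increments=[
    [-0.0028, 0.0003, 0.0015, 0, -1],
    [-0.0028, 0.0003, 0.0015, 0, -1],
    [0, 0, 0, 0, -1],
  ],
)

```text
t: 6.13
ee_pos: [0.5374, 0.0932, 0.3328]
tcp_rot: [[0.114, 0.993, 0.007], [0.993, -0.114, 0.002], [0.003, 0.006, -1.0]]
ft_force: [6.4, 2.0, 4.5]
opening: 0.011
```

>>> apply_moves(
  increments=[
    [-0.0028, 0.0003, 0.0015, 0, -1],
    [-0.0028, 0.0003, 0.0014, 0, -1],
    [0, 0, 0, 0, -1],
  ],
)

```text
t: 6.38
ee_pos: [0.532, 0.0939, 0.3358]
tcp_rot: [[0.114, 0.993, 0.007], [0.993, -0.114, 0.002], [0.003, 0.007, -1.0]]
ft_force: [5.6, 1.8, 6.0]
opening: 0.0111
```

>>> apply_moves(
  increments=[
    [-0.0028, 0.0003, 0.0018, 0, -1],
    [-0.0028, 0.0003, 0.0018, 0, -1],
    [0, 0, 0, 0, -1],
  ],
)

```text
t: 6.63
ee_pos: [0.5257, 0.0946, 0.3392]
tcp_rot: [[0.114, 0.994, 0.005], [0.994, -0.114, 0.002], [0.003, 0.005, -1.0]]
ft_force: [4.9, 1.3, 4.6]
opening: 0.0112
```

>>> apply_moves(
  increments=[
    [-0.0028, 0.0003, 0.0018, 0, -1],
    [-0.0028, 0.0003, 0.0018, 0, -1],
    [0, 0, 0, 0, -1],
  ],
)

```text
t: 6.88
ee_pos: [0.5208, 0.0952, 0.3418]
tcp_rot: [[0.114, 0.993, 0.006], [0.994, -0.114, 0.003], [0.004, 0.006, -1.0]]
ft_force: [10.0, 2.7, -4.7]
opening: 0.0114
```

```bash
python3 st.py
```

```text
6.8833 [10.   2.7 -4.7] [0.5208 0.0952 0.3418]
r 0.25810201922797604 t 1.1615483025422588
rad -0.45426311409192577 tan -10.66348003241127
```

>>> apply_moves(
  increments=[
    [0, 0, 0, 0, -1],
    [0, 0, 0, 0, -1],
  ],
)

```text
t: 7.05
ee_pos: [0.5211, 0.0952, 0.3416]
tcp_rot: [[0.114, 0.993, 0.006], [0.993, -0.114, 0.003], [0.004, 0.006, -1.0]]
ft_force: [10.1, 3.1, -4.1]
opening: 0.0111
```

```bash
python3 st.py; python3 - <<'E'
from h import *
import cv2
for n,b in(("side",(150,300,380,480)),("top",(200,350,195,370)),("side",(100,300,240,480))):
    a=capture(n)[:,:,::-1]
    cv2.imwrite(f"pics/{n}3_{b[0]}.png",cv2.resize(a[b[0]:b[1],b[2]:b[3]],None,fx=3,fy=3,interpolation=cv2.INTER_CUBIC))
E
```

```text
7.05 [10.1  3.1 -4.1] [0.5211 0.0952 0.3416]
r 0.25808082837174307 t 1.160273681068496
rad 0.07006203935427546 tan -10.550277893977299
```

View pics/side3_100.png

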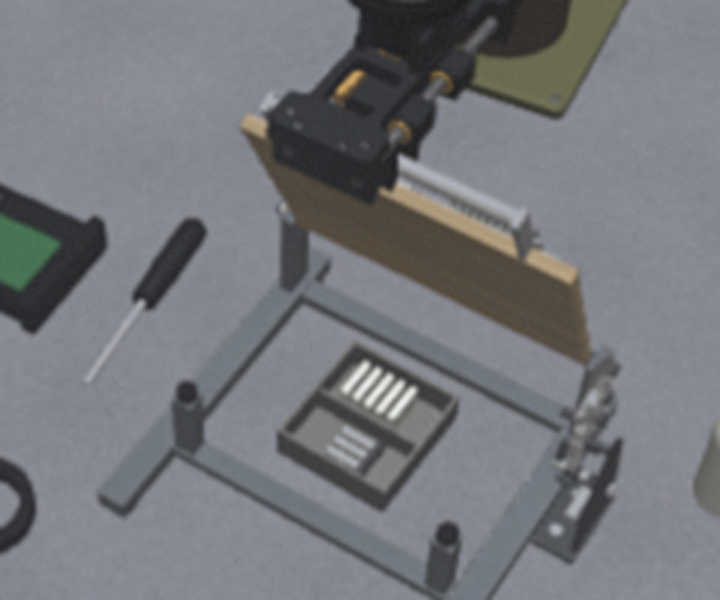

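View pics/top3_200.png

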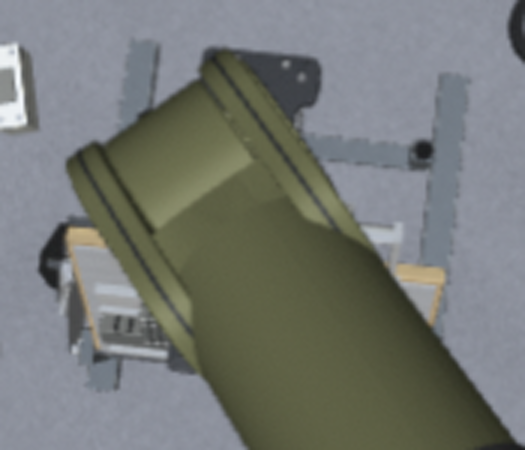

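```bash
python3 - <<'E'
from h import *
ex=np.array([.9936,-.1127,0]);ey=np.array([.1127,.9936,0]);o=np.array([.4187,.1064,.105])
def f(u,v,yb):
    p,w=ray("side",u,v); s=(yb-(p-o)@ey)/(w@ey); x=p+s*w-o; h,z=x@ex,x[2]; print(h,z,np.hypot(h,z),np.arctan2(z,h))
L=np.array([.63487,.17305,.2492]); yb=(L-o)@ey; print(yb)
f(260+362.5/3-.5,150+266.5/3-.5,yb)
f(240+515.5/3-.5,100+212.5/3-.5,yb)
# board bottom-face corner upper +y
E
```

```text
0.09058579900000002
0.20728620092874772 0.14422110575321734 0.25252187319151953 0.6078735450687127
0.10876327242070657 0.2421569231524454 0.26546077838038556 1.148654673698554
```

View pics/side3_150.png

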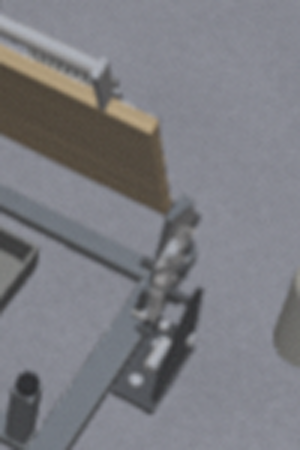

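The force changed suddenly: about 8 N over the weight, with the rail halting at about 1.16. That matches the stop. I'll back down gently and see whether the pawl still catches at the fifth notch (about 0.99).

```bash
python3 arc.py 1.17 0.93 14
```

```text
1.153 [0.0039,-0.0004,-0.0017,0,-1],
1.136 [0.0039,-0.0004,-0.0018,0,-1],
1.119 [0.0038,-0.0004,-0.0018,0,-1],
1.101 [0.0038,-0.0004,-0.0019,0,-1],
1.084 [0.0038,-0.0004,-0.0020,0,-1],
1.067 [0.0037,-0.0004,-0.0020,0,-1],
1.050 [0.0037,-0.0004,-0.0021,0,-1],
1.033 [0.0037,-0.0004,-0.0022,0,-1],
1.016 [0.0036,-0.0004,-0.0022,0,-1],
0.999 [0.0036,-0.0004,-0.0023,0,-1],
0.981 [0.0036,-0.0004,-0.0024,0,-1],
0.964 [0.0035,-0.0004,-0.0024,0,-1],
0.947 [0.0035,-0.0004,-0.0025,0,-1],
0.930 [0.0034,-0.0004,-0.0025,0,-1],
```

>>> apply_moves(
  increments=[
    [0.0039, -0.0004, -0.0017, 0, -1],
    [0.0039, -0.0004, -0.0018, 0, -1],
    [0.0038, -0.0004, -0.0018, 0, -1],
    [0.0038, -0.0004, -0.0019, 0, -1],
    [0, 0, 0, 0, -1],
  ],
)

```text
t: 7.62
ee_pos: [0.5354, 0.0934, 0.3344]
tcp_rot: [[0.114, 0.993, 0.003], [0.993, -0.114, 0.002], [0.002, 0.002, -1.0]]
ft_force: [5.3, 2.3, 4.6]
opening: 0.0112
```

```bash
python3 st.py;  python3 - <<'E'
from h import *
import cv2
cv2.imwrite("pics/wrist4.png",capture("wrist")[:,:,::-1])
a=capture("side")[:,:,::-1]
cv2.imwrite("pics/side4.png",cv2.resize(a[110:230,310:450],None,fx=5,fy=5,interpolation=cv2.INTER_CUBIC))
E
```

```text
7.6167 [5.3 2.3 4.6] [0.5354 0.0934 0.3344]
r 0.2576759400894043 t 1.0977897641680896
rad 6.366792912140587 tan -2.411037844463823
```

View pics/wrist4.png

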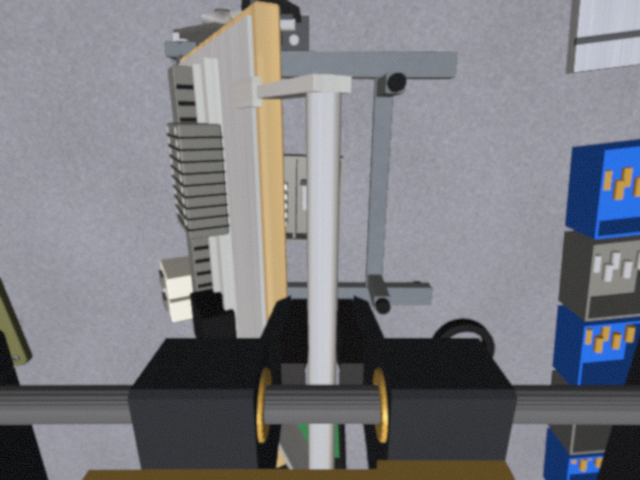

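View pics/side4.png

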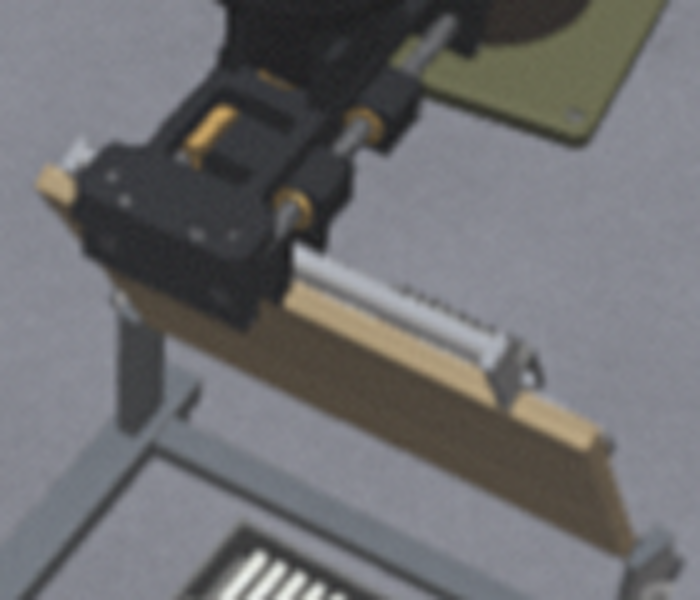

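>>> apply_moves(
  increments=[
    [0.0038, -0.0004, -0.002, 0, -1],
    [0.0037, -0.0004, -0.002, 0, -1],
    [0.0037, -0.0004, -0.0021, 0, -1],
    [0.0037, -0.0004, -0.0022, 0, -1],
    [0, 0, 0, 0, -1],
  ],
)

```text
t: 8.13
ee_pos: [0.55, 0.0916, 0.3255]
tcp_rot: [[0.114, 0.993, 0.002], [0.993, -0.114, 0.002], [0.002, 0.001, -1.0]]
ft_force: [5.5, 3.3, 3.5]
opening: 0.0109
```

>>> apply_moves(
  increments=[
    [0.0036, -0.0004, -0.0022, 0, -1],
    [0, 0, 0, 0, -1],
  ],
)

```text
t: 8.3
ee_pos: [0.5534, 0.0912, 0.3232]
tcp_rot: [[0.114, 0.993, 0.001], [0.993, -0.114, 0.001], [0.002, 0.001, -1.0]]
ft_force: [4.8, 3.4, 2.4]
opening: 0.0112
```

```bash
python3 st.py
```

```text
8.3 [4.8 3.4 2.4] [0.5534 0.0912 0.3232]
r 0.2568923711706228 t 1.0148474809522947
rad 4.363021691483908 tan -2.4942251497995054
```

>>> apply_moves(
  increments=[
    [0.0036, -0.0004, -0.0023, 0, -1],
    [0, 0, 0, 0, -1],
  ],
)

```text
t: 8.47
ee_pos: [0.5569, 0.0908, 0.3207]
tcp_rot: [[0.114, 0.993, 0.001], [0.993, -0.114, 0.001], [0.002, 0.001, -1.0]]
ft_force: [5.0, 4.5, 3.0]
opening: 0.0113
```

>>> apply_moves(
  increments=[
    [0.0036, -0.0004, -0.0024, 0, -1],
    [0, 0, 0, 0, -1],
  ],
)

```text
t: 8.63
ee_pos: [0.5605, 0.0903, 0.3182]
tcp_rot: [[0.114, 0.993, 0.001], [0.993, -0.114, 0.001], [0.001, 0.001, -1.0]]
ft_force: [5.9, 5.2, 2.9]
opening: 0.0112
```

```bash
python3 st.py
```

```text
8.6333 [5.9 5.2 2.9] [0.5605 0.0903 0.3182]
r 0.25657412617201386 t 0.9808846972291786
rad 5.394009108083665 tan -2.7595940900071874
```

>>> apply_moves(
  increments=[
    [0.0035, 0, -0.0024, 0, -1],
    [0, 0, 0, 0, -1],
  ],
)

```text
t: 8.8
ee_pos: [0.564, 0.09, 0.3156]
tcp_rot: [[0.114, 0.993, 0.0], [0.993, -0.114, 0.001], [0.001, 0.0, -1.0]]
ft_force: [5.3, 3.2, 1.7]
opening: 0.0112
```

>>> apply_moves(
  increments=[
    [0.0035, 0, -0.0025, 0, -1],
    [0, 0, 0, 0, -1],
  ],
)

```text
t: 8.97
ee_pos: [0.5674, 0.0896, 0.313]
tcp_rot: [[0.114, 0.993, 0.0], [0.993, -0.114, 0.0], [0.0, 0.0, -1.0]]
ft_force: [5.2, 3.6, 1.9]
opening: 0.0117
```

>>> apply_moves(
  increments=[
    [0.0034, 0, -0.0025, 0, -1],
    [0, 0, 0, 0, -1],
  ],
)

```text
t: 9.13
ee_pos: [0.5707, 0.0892, 0.3104]
tcp_rot: [[0.115, 0.993, -0.0], [0.993, -0.115, -0.001], [-0.001, -0.0, -1.0]]
ft_force: [4.8, 1.9, 0.8]
opening: 0.011
```

```bash
python3 st.py; python3 arc.py 0.92 0.62 18
```

```text
9.1333 [4.8 1.9 0.8] [0.5707 0.0892 0.3104]
r 0.25606965853312286 t 0.9306833413506328
rad 3.37899585881432 tan -3.207599580700933
0.903 [0.0033,-0.0004,-0.0026,0,-1],
0.887 [0.0032,-0.0004,-0.0026,0,-1],
0.870 [0.0032,-0.0004,-0.0027,0,-1],
0.853 [0.0031,-0.0004,-0.0027,0,-1],
0.837 [0.0031,-0.0004,-0.0028,0,-1],
0.820 [0.0031,-0.0003,-0.0028,0,-1],
0.803 [0.0030,-0.0003,-0.0029,0,-1],
0.787 [0.0030,-0.0003,-0.0029,0,-1],
0.770 [0.0029,-0.0003,-0.0030,0,-1],
0.753 [0.0029,-0.0003,-0.0030,0,-1],
0.737 [0.0028,-0.0003,-0.0031,0,-1],
0.720 [0.0028,-0.0003,-0.0031,0,-1],
0.703 [0.0027,-0.0003,-0.0032,0,-1],
0.687 [0.0027,-0.0003,-0.0032,0,-1],
0.670 [0.0026,-0.0003,-0.0032,0,-1],
0.653 [0.0025,-0.0003,-0.0033,0,-1],
0.637 [0.0025,-0.0003,-0.0033,0,-1],
0.620 [0.0024,-0.0003,-0.0034,0,-1],
```

The fifth notch passed with no catch, and the force stayed at the weight, so the pawl is out. I'll keep lowering.

>>> apply_moves(
  increments=[
    [0.0033, -0.0002, -0.0026, 0, -1],
    [0.0032, -0.0002, -0.0026, 0, -1],
    [0.0032, -0.0002, -0.0027, 0, -1],
    [0.0031, -0.0003, -0.0027, 0, -1],
    [0, 0, 0, 0, -1],
  ],
)

```text
t: 9.55
ee_pos: [0.5832, 0.0878, 0.2996]
tcp_rot: [[0.115, 0.993, -0.001], [0.993, -0.115, -0.001], [-0.001, -0.001, -1.0]]
ft_force: [4.9, -0.7, 0.5]
opening: 0.0112
```

>>> apply_moves(
  increments=[
    [0.0031, -0.0003, -0.0028, 0, -1],
    [0.0031, -0.0003, -0.0028, 0, -1],
    [0.003, -0.0003, -0.0029, 0, -1],
    [0, 0, 0, 0, -1],
  ],
)

```text
t: 9.88
ee_pos: [0.592, 0.0868, 0.291]
tcp_rot: [[0.115, 0.993, -0.002], [0.993, -0.115, -0.002], [-0.002, -0.001, -1.0]]
ft_force: [1.7, -3.5, -0.9]
opening: 0.011
```

>>> apply_moves(
  increments=[
    [0.003, -0.0003, -0.0029, 0, -1],
    [0.0029, -0.0003, -0.003, 0, -1],
    [0.0029, -0.0003, -0.003, 0, -1],
    [0, 0, 0, 0, -1],
  ],
)

```text
t: 10.22
ee_pos: [0.6006, 0.0858, 0.2821]
tcp_rot: [[0.115, 0.993, -0.002], [0.993, -0.115, -0.002], [-0.002, -0.002, -1.0]]
ft_force: [1.3, -5.3, -2.1]
opening: 0.0114
```

```bash
python3 st.py
```

```text
10.2167 [ 1.3 -5.3 -2.1] [0.6006 0.0858 0.2821]
r 0.2546398599499843 t 0.768838084777782
rad -0.1061335821351288 tan -2.844938015763823
```

>>> apply_moves(
  increments=[
    [0.0028, -0.0006, -0.0031, 0, -1],
    [0.0028, -0.0006, -0.0031, 0, -1],
    [0.0027, -0.0006, -0.0032, 0, -1],
    [0.0027, -0.0005, -0.0032, 0, -1],
    [0, 0, 0, 0, -1],
  ],
)

```text
t: 10.63
ee_pos: [0.6116, 0.0845, 0.2696]
tcp_rot: [[0.114, 0.993, -0.002], [0.993, -0.114, -0.0], [-0.0, -0.002, -1.0]]
ft_force: [-0.4, -4.0, -4.4]
opening: 0.0113
```

>>> apply_moves(
  increments=[
    [0.0026, -0.0003, -0.0032, 0, -1],
    [0.0025, -0.0003, -0.0033, 0, -1],
    [0.0025, -0.0003, -0.0033, 0, -1],
    [0.0024, -0.0003, -0.0034, 0, -1],
    [0, 0, 0, 0, -1],
  ],
)

```text
t: 11.05
ee_pos: [0.6217, 0.0834, 0.2565]
tcp_rot: [[0.114, 0.993, -0.001], [0.993, -0.114, -0.0], [-0.0, -0.001, -1.0]]
ft_force: [-2.0, -5.0, -5.2]
opening: 0.0114
```

```bash
python3 st.py; python3 arc.py 0.62 0.02 30
```

```text
11.05 [-2.  -5.  -5.2] [0.6217 0.0834 0.2565]
r 0.25434590739548085 t 0.6379925564389453
rad -4.206240866191262 tan -3.314249108062362
0.600 [0.0028,-0.0003,-0.0041,0,-1],
0.580 [0.0028,-0.0003,-0.0042,0,-1],
0.560 [0.0027,-0.0003,-0.0042,0,-1],
0.540 [0.0026,-0.0003,-0.0043,0,-1],
0.520 [0.0025,-0.0003,-0.0043,0,-1],
0.500 [0.0024,-0.0003,-0.0044,0,-1],
0.480 [0.0023,-0.0003,-0.0044,0,-1],
0.460 [0.0022,-0.0003,-0.0045,0,-1],
0.440 [0.0022,-0.0002,-0.0045,0,-1],
0.420 [0.0021,-0.0002,-0.0045,0,-1],
0.400 [0.0020,-0.0002,-0.0046,0,-1],
0.380 [0.0019,-0.0002,-0.0046,0,-1],
0.360 [0.0018,-0.0002,-0.0047,0,-1],
0.340 [0.0017,-0.0002,-0.0047,0,-1],
0.320 [0.0016,-0.0002,-0.0047,0,-1],
0.300 [0.0015,-0.0002,-0.0048,0,-1],
0.280 [0.0014,-0.0002,-0.0048,0,-1],
0.260 [0.0013,-0.0002,-0.0048,0,-1],
0.240 [0.0012,-0.0001,-0.0048,0,-1],
0.220 [0.0011,-0.0001,-0.0049,0,-1],
0.200 [0.0010,-0.0001,-0.0049,0,-1],
0.180 [0.0009,-0.0001,-0.0049,0,-1],
0.160 [0.0008,-0.0001,-0.0049,0,-1],
0.140 [0.0007,-0.0001,-0.0049,0,-1],
0.120 [0.0006,-0.0001,-0.0050,0,-1],
0.100 [0.0005,-0.0001,-0.0050,0,-1],
0.080 [0.0004,-0.0001,-0.0050,0,-1],
0.060 [0.0003,-0.0000,-0.0050,0,-1],
0.040 [0.0002,-0.0000,-0.0050,0,-1],
0.020 [0.0001,-0.0000,-0.0050,0,-1],
```

>>> apply_moves(
  increments=[
    [0.0018, -0.0006, -0.0045, 0, -1],
    [0.0022, -0.0006, -0.0044, 0, -1],
    [0.0025, -0.0005, -0.0043, 0, -1],
    [0, 0, 0, 0, -1],
  ],
)

```text
t: 11.38
ee_pos: [0.6298, 0.0823, 0.2442]
tcp_rot: [[0.114, 0.993, 0.003], [0.993, -0.114, 0.001], [0.002, 0.003, -1.0]]
ft_force: [3.6, -3.1, -1.9]
opening: 0.0111
```

>>> apply_moves(
  increments=[
    [0.002, -0.0004, -0.0044, 0, -1],
    [0.0022, -0.0004, -0.0044, 0, -1],
    [0.0022, -0.0003, -0.0044, 0, -1],
    [0, 0, 0, 0, -1],
  ],
)

```text
t: 11.72
ee_pos: [0.637, 0.0815, 0.2311]
tcp_rot: [[0.114, 0.993, 0.005], [0.993, -0.114, 0.002], [0.003, 0.004, -1.0]]
ft_force: [5.0, -2.5, -1.2]
opening: 0.0113
```

```bash
python3 st.py
```

```text
11.7167 [ 5.  -2.5 -1.2] [0.637  0.0815 0.2311]
r 0.25329170230818226 t 0.521155147103522
rad 3.969031200009044 tan -3.6667472872256868
```

>>> apply_moves(
  increments=[
    [0.0026, -0.0004, -0.0044, 0, -1],
    [0.0025, -0.0004, -0.0044, 0, -1],
    [0.0024, -0.0003, -0.0045, 0, -1],
    [0.0022, -0.0003, -0.0045, 0, -1],
    [0, 0, 0, 0, -1],
  ],
)

```text
t: 12.13
ee_pos: [0.6457, 0.0804, 0.2125]
tcp_rot: [[0.114, 0.994, 0.002], [0.994, -0.114, 0.002], [0.002, 0.002, -1.0]]
ft_force: [5.9, -1.3, -1.5]
opening: 0.0113
```

>>> apply_moves(
  increments=[
    [0.0021, -0.0003, -0.0045, 0, -1],
    [0.002, -0.0002, -0.0046, 0, -1],
    [0.0019, -0.0002, -0.0046, 0, -1],
    [0.0018, -0.0002, -0.0047, 0, -1],
    [0, 0, 0, 0, -1],
  ],
)

```text
t: 12.55
ee_pos: [0.6528, 0.0794, 0.1938]
tcp_rot: [[0.113, 0.994, 0.001], [0.994, -0.113, 0.002], [0.002, 0.001, -1.0]]
ft_force: [5.0, 0.9, -1.9]
opening: 0.0114
```

```bash
python3 st.py
```

```text
12.55 [ 5.   0.9 -1.9] [0.6528 0.0794 0.1938]
r 0.25183671350925985 t 0.3602477542324853
rad 3.9238004042005645 tan -3.510289525234482
```

>>> apply_moves(
  increments=[
    [0.002, -0.0002, -0.0047, 0, -1],
    [0.0019, -0.0002, -0.0047, 0, -1],
    [0.0018, -0.0002, -0.0048, 0, -1],
    [0.0016, -0.0002, -0.0048, 0, -1],
    [0, 0, 0, 0, -1],
  ],
)

```text
t: 12.97
ee_pos: [0.6586, 0.0786, 0.1742]
tcp_rot: [[0.113, 0.994, -0.002], [0.994, -0.113, 0.001], [0.001, -0.003, -1.0]]
ft_force: [2.3, 3.0, -3.9]
opening: 0.0113
```

>>> apply_moves(
  increments=[
    [0.0014, -0.0001, -0.0048, 0, -1],
    [0.0012, -0.0001, -0.0049, 0, -1],
    [0.0011, -0.0001, -0.0049, 0, -1],
    [0.001, -0.0001, -0.0049, 0, -1],
    [0, 0, 0, 0, -1],
  ],
)

```text
t: 13.38
ee_pos: [0.6629, 0.078, 0.1548]
tcp_rot: [[0.113, 0.994, -0.003], [0.994, -0.113, 0.001], [0.0, -0.003, -1.0]]
ft_force: [-1.6, 5.6, -3.9]
opening: 0.0113
```

```bash
python3 st.py
```

```text
13.3833 [-1.6  5.6 -3.9] [0.6629 0.078  0.1548]
r 0.25085235781882975 t 0.19995782750669738
rad -2.9280432880405236 tan -3.4241775969505497
```

>>> apply_moves(
  increments=[
    [0.0003, 0.0004, -0.0049, 0, -1],
    [0.0003, 0.0003, -0.0049, 0, -1],
    [0.0004, 0.0002, -0.0049, 0, -1],
    [0.0004, 0.0001, -0.005, 0, -1],
    [0, 0, 0, 0, -1],
  ],
)

```text
t: 13.8
ee_pos: [0.6654, 0.0778, 0.1358]
tcp_rot: [[0.114, 0.993, -0.001], [0.993, -0.114, -0.001], [-0.001, -0.0, -1.0]]
ft_force: [-2.5, 3.0, -2.6]
opening: 0.0112
```

>>> apply_moves(
  increments=[
    [0.0003, 0, -0.005, 0, -1],
    [0.0003, 0, -0.005, 0, -1],
    [0.0002, 0, -0.005, 0, -1],
    [0, 0, 0, 0, -1],
  ],
)

```text
t: 14.13
ee_pos: [0.6664, 0.0777, 0.1204]
tcp_rot: [[0.114, 0.993, -0.0], [0.993, -0.114, -0.001], [-0.001, -0.0, -1.0]]
ft_force: [-1.4, 2.1, -4.3]
opening: 0.0112
```

```bash
python3 st.py
```

```text
14.1333 [-1.4  2.1 -4.3] [0.6664 0.0777 0.1204]
r 0.24978013276593775 t 0.061752802472519686
rad -1.9122536344592875 tan -4.178049970588695
```

>>> apply_moves(
  increments=[
    [0.0002, 0, -0.004, 0, -1],
    [0, 0, -0.004, 0, -1],
    [0, 0, 0, 0, -1],
  ],
)

```text
t: 14.38
ee_pos: [0.6665, 0.0777, 0.1134]
tcp_rot: [[0.114, 0.993, -0.0], [0.993, -0.114, -0.001], [-0.001, -0.0, -1.0]]
ft_force: [-2.6, 0.5, -2.7]
opening: 0.0109
```

>>> apply_moves(
  increments=[
    [0, 0, -0.003, 0, -1],
    [0, 0, 0, 0, -1],
  ],
)

```text
t: 14.55
ee_pos: [0.6665, 0.0777, 0.1131]
tcp_rot: [[0.114, 0.993, 0.0], [0.993, -0.114, -0.002], [-0.002, 0.001, -1.0]]
ft_force: [-9.2, -2.1, 13.0]
opening: 0.0111
```

```bash
python3 st.py
```

```text
14.55 [-9.2 -2.1 13. ] [0.6665 0.0777 0.1131]
r 0.24955945987211525 t 0.03226857158479047
rad -8.44885640551448 tan 13.279296926354636
```

>>> apply_moves(
  increments=[
    [0, 0, 0.0012, 0, -1],
    [0, 0, 0, 0, -1],
  ],
)

```text
t: 14.72
ee_pos: [0.6665, 0.0778, 0.1131]
tcp_rot: [[0.114, 0.993, 0.0], [0.993, -0.114, -0.001], [-0.001, 0.001, -1.0]]
ft_force: [-6.1, -0.1, 8.2]
opening: 0.0111
```

```bash
python3 st.py;  python3 - <<'E'
from h import *
import cv2
cv2.imwrite("pics/wrist5.png",capture("wrist")[:,:,::-1])
a=capture("side")[:,:,::-1]; cv2.imwrite("pics/side5f.png",a)
cv2.imwrite("pics/side5.png",cv2.resize(a[160:300,290:450],None,fx=5,fy=4.2,interpolation=cv2.INTER_CUBIC))
a=capture("top")[:,:,::-1]; cv2.imwrite("pics/top5f.png",a)
cv2.imwrite("pics/top5.png",cv2.resize(a[200:350,195:370],None,fx=4,fy=4,interpolation=cv2.INTER_CUBIC))
E
```

```text
14.7167 [-6.1 -0.1  8.2] [0.6665 0.0778 0.1131]
r 0.24957690837255994 t 0.03265748348730486
rad -5.783414748758201 tan 8.34933685878534
```

View pics/side5.png

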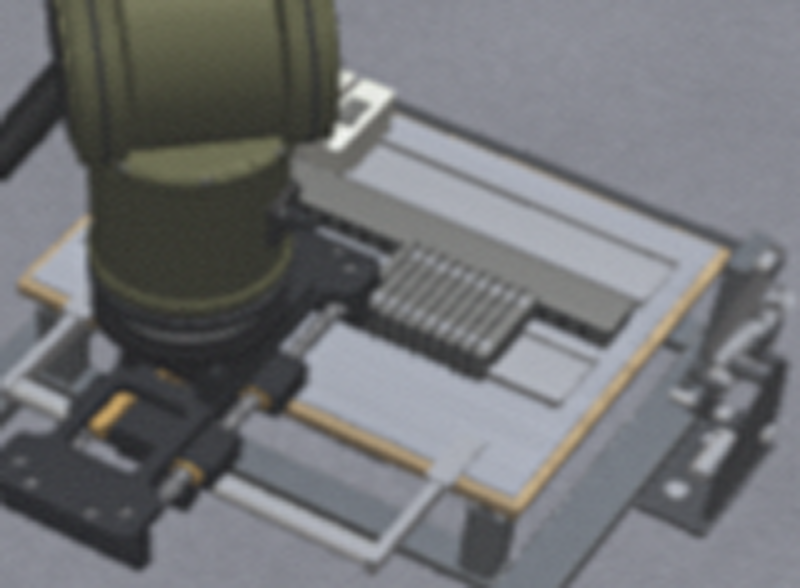

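View pics/wrist5.png

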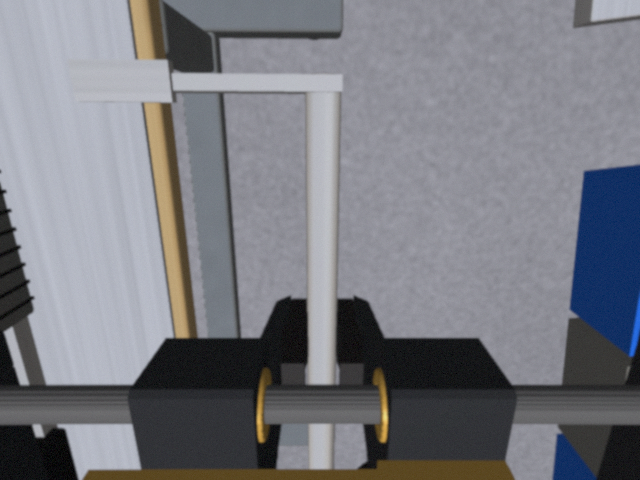

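View pics/top5.png

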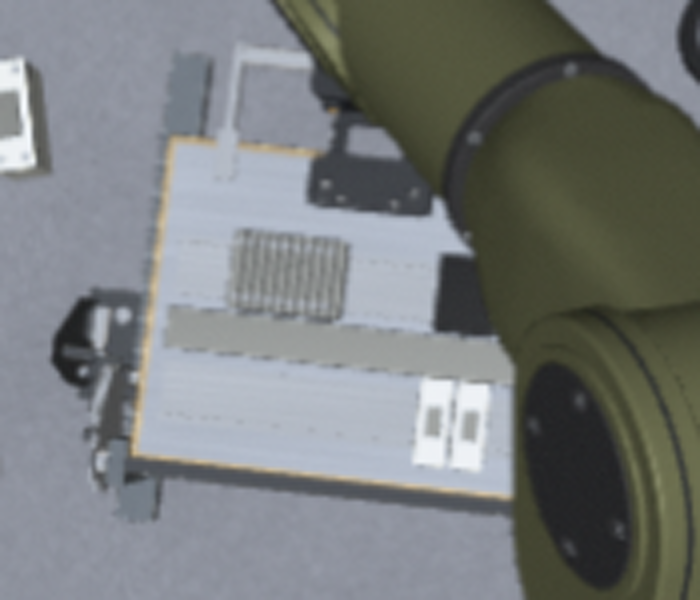

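```bash
python3 - <<'E'
from h import *
T=lambda x,y:("top",195+(x+.5)/4-.5,200+(y+.5)/4-.5)
S=lambda x,y:("side",290+(x+.5)/5-.5,160+(y+.5)/4.2-.5)
print("railend",tri(T(239,50),S(375,555)))
print("corner front +y",tri(T(172,138),S(519,506)))
print("corner hinge +y",tri(T(135,457),S(728,252)))
E
```

```text
railend (array([0.67882921, 0.16858026, 0.11397856]), np.float64(0.00011756761069662162))
corner front +y (array([0.6261169 , 0.20933891, 0.11206156]), np.float64(0.0016310117448227008))
corner hinge +y (array([0.43687651, 0.23119047, 0.10937189]), np.float64(0.0026503181952499412))
```

The cameras put the board flat: corner heights are 0.112 and 0.109, and the rail is at about 0.108. It rests with force on the supports. The TCP has crept about 8 mm up the rail, so I'll open the jaws here, drop to rail height and grip again.

>>> apply_moves(
  increments=[
    [0, 0, 0.001, 0, -1],
    [0, 0, 0, 0, -0.6],
    [0, 0, 0, 0, -0.4],
    [0, 0, 0, 0, -0.4],
    [0, 0, 0, 0, -0.4],
  ],
)

```text
t: 15.28
ee_pos: [0.6674, 0.0781, 0.1131]
tcp_rot: [[0.114, 0.993, 0.002], [0.993, -0.114, 0.0], [0.0, 0.002, -1.0]]
ft_force: [0.2, 0.2, -0.6]
opening: 0.0264
```

```bash
python3 st.py;  python3 - <<'E'
from h import *
import cv2
a=capture("side")[:,:,::-1]
cv2.imwrite("pics/side6.png",cv2.resize(a[160:300,290:450],None,fx=5,fy=4.2,interpolation=cv2.INTER_CUBIC))
cv2.imwrite("pics/wrist6.png",capture("wrist")[:,:,::-1])
E
```

```text
15.2833 [ 0.2  0.2 -0.6] [0.6674 0.0781 0.1131]
r 0.25046311329689713 t 0.03236106665102
rad 0.20500705349305434 tan -0.6461793914946875
```

View pics/side6.png

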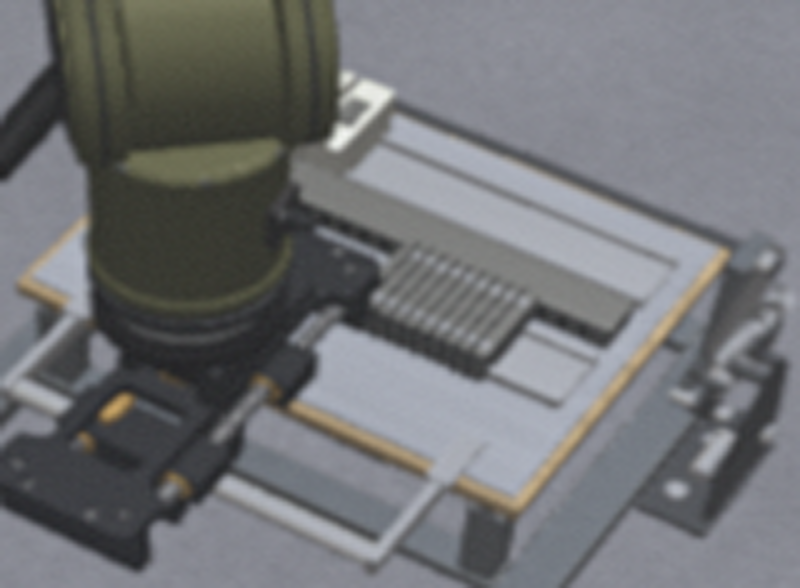

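View pics/wrist6.png

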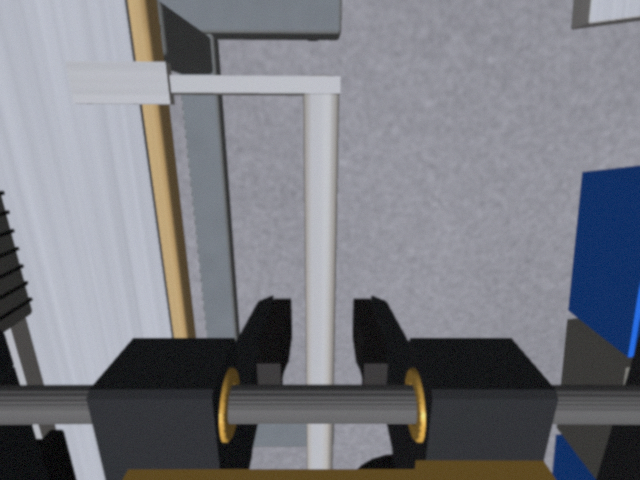

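The board stayed put when released, so it is resting flat. I'll regrip at rail height.

>>> apply_moves(
  increments=[
    [0, 0, -0.004, 0, -0.4],
    [0, 0, -0.003, 0, -0.4],
    [0, 0, 0, 0, -0.4],
    [0, 0, 0, 0, -1],
    [0, 0, 0, 0, -1],
    [0, 0, 0, 0, -1],
    [0, 0, 0, 0, -1],
  ],
  newtons=30,
)

```text
t: 15.97
ee_pos: [0.6665, 0.0783, 0.106]
tcp_rot: [[0.114, 0.993, 0.0], [0.993, -0.114, 0.0], [0.0, 0.0, -1.0]]
ft_force: [0.5, 0.4, 0.0]
opening: 0.0105
```

```bash
python3 st.py; python3 arc.py 0.0 0.44 22
```

```text
15.9667 [0.5 0.4 0. ] [0.6665 0.0783 0.106 ]
r 0.24939292647658798 t 0.003956871533860408
rad 0.44840158225079607 tan 0.017844871648382818
0.020 [-0.0000,0.0000,0.0050,0,-1],
0.040 [-0.0001,0.0000,0.0050,0,-1],
0.060 [-0.0002,0.0000,0.0050,0,-1],
0.080 [-0.0003,0.0000,0.0050,0,-1],
0.100 [-0.0004,0.0001,0.0050,0,-1],
0.120 [-0.0005,0.0001,0.0050,0,-1],
0.140 [-0.0006,0.0001,0.0050,0,-1],
0.160 [-0.0007,0.0001,0.0049,0,-1],
0.180 [-0.0008,0.0001,0.0049,0,-1],
0.200 [-0.0009,0.0001,0.0049,0,-1],
0.220 [-0.0010,0.0001,0.0049,0,-1],
0.240 [-0.0011,0.0001,0.0049,0,-1],
0.260 [-0.0012,0.0001,0.0048,0,-1],
0.280 [-0.0013,0.0002,0.0048,0,-1],
0.300 [-0.0014,0.0002,0.0048,0,-1],
0.320 [-0.0015,0.0002,0.0048,0,-1],
0.340 [-0.0016,0.0002,0.0047,0,-1],
0.360 [-0.0017,0.0002,0.0047,0,-1],
0.380 [-0.0018,0.0002,0.0047,0,-1],
0.400 [-0.0019,0.0002,0.0046,0,-1],
0.420 [-0.0020,0.0002,0.0046,0,-1],
0.440 [-0.0021,0.0002,0.0045,0,-1],
```

>>> apply_moves(
  increments=[
    [0, 0, 0.005, 0, -1],
    [-0.0001, 0, 0.005, 0, -1],
    [-0.0002, 0, 0.005, 0, -1],
    [-0.0003, 0, 0.005, 0, -1],
    [-0.0004, 0.0001, 0.005, 0, -1],
    [-0.0005, 0.0001, 0.005, 0, -1],
    [-0.0006, 0.0001, 0.005, 0, -1],
    [0, 0, 0, 0, -1],
  ],
)

```text
t: 16.63
ee_pos: [0.6638, 0.0787, 0.1421]
tcp_rot: [[0.114, 0.994, -0.001], [0.994, -0.114, -0.0], [-0.0, -0.001, -1.0]]
ft_force: [-0.5, 1.5, -4.5]
opening: 0.0108
```

>>> apply_moves(
  increments=[
    [-0.0007, 0.0001, 0.0049, 0, -1],
    [-0.0008, 0.0001, 0.0049, 0, -1],
    [-0.0009, 0.0001, 0.0049, 0, -1],
    [-0.001, 0.0001, 0.0049, 0, -1],
    [-0.0011, 0.0001, 0.0049, 0, -1],
    [-0.0012, 0.0001, 0.0048, 0, -1],
    [-0.0013, 0.0002, 0.0048, 0, -1],
    [0, 0, 0, 0, -1],
  ],
)

```text
t: 17.3
ee_pos: [0.6563, 0.0795, 0.1757]
tcp_rot: [[0.114, 0.994, -0.002], [0.994, -0.114, -0.0], [-0.0, -0.002, -1.0]]
ft_force: [-3.8, 1.9, -6.4]
opening: 0.0105
```

```bash
python3 st.py
```

```text
17.3 [-3.8  1.9 -6.4] [0.6563 0.0795 0.1757]
r 0.24937088189313758 t 0.28752691766688737
rad -5.688201366248647 tan -5.024896498350666
```

>>> apply_moves(
  increments=[
    [-0.0019, 0.0002, 0.0046, 0, -1],
    [-0.0019, 0.0002, 0.0046, 0, -1],
    [-0.0018, 0.0002, 0.0046, 0, -1],
    [-0.0018, 0.0002, 0.0047, 0, -1],
    [-0.0018, 0.0002, 0.0047, 0, -1],
    [-0.0019, 0.0002, 0.0046, 0, -1],
    [0, 0, 0, 0, -1],
  ],
)

```text
t: 17.88
ee_pos: [0.6459, 0.0808, 0.2039]
tcp_rot: [[0.114, 0.994, 0.0], [0.994, -0.114, -0.0], [-0.0, 0.0, -1.0]]
ft_force: [-2.1, 1.6, -5.2]
opening: 0.0101
```

>>> apply_moves(
  increments=[
    [-0.0021, 0.0002, 0.0045, 0, -1],
    [-0.0022, 0.0002, 0.0045, 0, -1],
    [-0.0022, 0.0002, 0.0045, 0, -1],
    [0, 0, 0, 0, -1],
    [0, 0, 0, 0, -1],
  ],
)

```text
t: 18.3
ee_pos: [0.6397, 0.0815, 0.2168]
tcp_rot: [[0.114, 0.994, 0.0], [0.994, -0.114, 0.0], [0.0, 0.0, -1.0]]
ft_force: [-2.0, 3.6, -6.3]
opening: 0.0104
```

```bash
python3 st.py; python3 - <<'E'
from h import *
import cv2
a=capture("side")[:,:,::-1]
cv2.imwrite("pics/side7.png",cv2.resize(a[140:300,280:460],None,fx=4,fy=4,interpolation=cv2.INTER_CUBIC))
a=capture("top")[:,:,::-1]
cv2.imwrite("pics/top7.png",cv2.resize(a[200:350,195:370],None,fx=4,fy=4,interpolation=cv2.INTER_CUBIC))
E
```

```text
18.3 [-2.   3.6 -6.3] [0.6397 0.0815 0.2168]
r 0.24886312184566659 t 0.46582101472845394
rad -4.930572966880392 tan -4.555149648671955
```

View pics/side7.png

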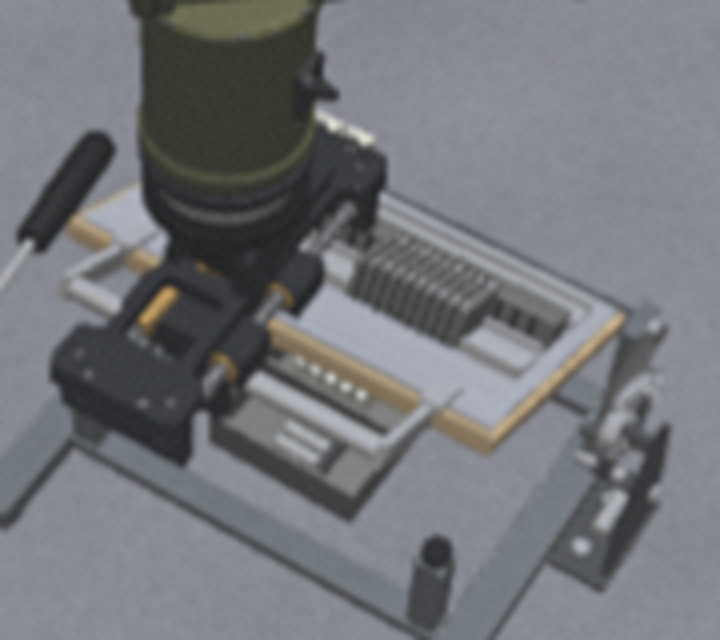

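View pics/top7.png

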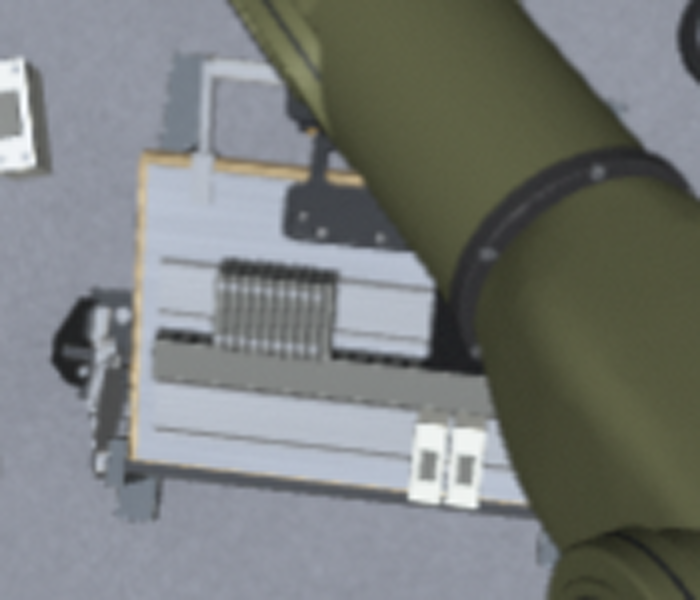

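```bash
python3 - <<'E'
from h import *
from arc import where
T=lambda x,y:("top",195+(x+.5)/4-.5,200+(y+.5)/4-.5)
S=lambda x,y:("side",280+(x+.5)/4-.5,140+(y+.5)/4-.5)
p,e=tri(T(208,68),S(378,440)); print(p,e); where(p)
E
```

```text
[0.64953053 0.17010972 0.2288328 ] 0.0032990661922525436
r 0.25435302589381387 t 0.5084845178722829
```

Tilt is about 0.47, between notches two and three. I'll lower gently on to the pawl.

>>> apply_moves(
  increments=[
    [0.0015, -0.0002, -0.0034, 0, -1],
    [0.0011, -0.0001, -0.0022, 0, -1],
    [0, 0, 0, 0, -1],
  ],
)

```text
t: 18.65
ee_pos: [0.6428, 0.0811, 0.2101]
tcp_rot: [[0.114, 0.993, 0.0], [0.993, -0.114, 0.001], [0.001, 0.0, -1.0]]
ft_force: [-0.9, 3.8, -5.1]
opening: 0.0102
```

>>> apply_moves(
  increments=[
    [0.0008, -0.0001, -0.002, 0, -1],
    [0, 0, 0, 0, -1],
  ],
)

```text
t: 18.82
ee_pos: [0.6436, 0.081, 0.2084]
tcp_rot: [[0.114, 0.993, 0.001], [0.993, -0.114, 0.001], [0.001, 0.0, -1.0]]
ft_force: [-0.4, 3.5, -5.9]
opening: 0.0098
```

```bash
python3 st.py
```

```text
18.8167 [-0.4  3.5 -5.9] [0.6436 0.081  0.2084]
r 0.24883720193706654 t 0.4286681175875831
rad -3.1676531792180698 tan -5.009985974722554
```

>>> apply_moves(
  increments=[
    [0.0006, -0.0001, -0.0018, 0, -1],
    [0, 0, 0, 0, -1],
  ],
)

```text
t: 18.98
ee_pos: [0.6443, 0.0809, 0.2069]
tcp_rot: [[0.114, 0.993, 0.001], [0.993, -0.114, 0.001], [0.001, 0.001, -1.0]]
ft_force: [-0.4, 3.9, -6.0]
opening: 0.0102
```

>>> apply_moves(
  increments=[
    [0.0006, -0.0001, -0.0014, 0, -1],
    [0, 0, 0, 0, -1],
  ],
)

```text
t: 19.15
ee_pos: [0.6449, 0.0809, 0.2056]
tcp_rot: [[0.114, 0.993, 0.001], [0.993, -0.114, 0.001], [0.001, 0.001, -1.0]]
ft_force: [0.4, 4.0, -6.1]
opening: 0.0097
```

```bash
python3 st.py
```

```text
19.15 [ 0.4  4.  -6.1] [0.6449 0.0809 0.2056]
r 0.24887421425766676 t 0.4162240200307913
rad -2.543477384442957 tan -5.559842097042208
```

>>> apply_moves(
  increments=[
    [0.0006, -0.0001, -0.0014, 0, -1],
    [0, 0, 0, 0, -1],
  ],
)

```text
t: 19.32
ee_pos: [0.6455, 0.0808, 0.2042]
tcp_rot: [[0.114, 0.994, 0.001], [0.994, -0.114, 0.001], [0.001, 0.001, -1.0]]
ft_force: [-0.3, 4.5, -5.1]
opening: 0.01
```

>>> apply_moves(
  increments=[
    [0.0006, -0.0001, -0.0014, 0, -1],
    [0, 0, 0, 0, -1],
  ],
)

```text
t: 19.48
ee_pos: [0.6461, 0.0807, 0.2028]
tcp_rot: [[0.114, 0.994, 0.001], [0.994, -0.114, 0.001], [0.001, 0.001, -1.0]]
ft_force: [1.8, 4.4, -4.3]
opening: 0.0103
```

```bash
python3 st.py
```

```text
19.4833 [ 1.8  4.4 -4.3] [0.6461 0.0807 0.2028]
r 0.24888610368803163 t 0.4038180867459532
rad -0.48187695147517706 tan -4.465377187645847
```

>>> apply_moves(
  increments=[
    [0.0006, -0.0001, -0.0014, 0, -1],
    [0, 0, 0, 0, -1],
  ],
)

```text
t: 19.65
ee_pos: [0.6467, 0.0806, 0.2015]
tcp_rot: [[0.114, 0.993, 0.001], [0.993, -0.114, 0.001], [0.001, 0.001, -1.0]]
ft_force: [1.9, 5.4, -3.7]
opening: 0.0104
```

>>> apply_moves(
  increments=[
    [0.0006, -0.0001, -0.0014, 0, -1],
    [0, 0, 0, 0, -1],
  ],
)

```text
t: 19.82
ee_pos: [0.6472, 0.0805, 0.2002]
tcp_rot: [[0.114, 0.993, 0.001], [0.993, -0.114, 0.001], [0.001, 0.001, -1.0]]
ft_force: [1.1, 5.1, -1.1]
opening: 0.0105
```

```bash
python3 st.py
```

```text
19.8167 [ 1.1  5.1 -1.1] [0.6472 0.0805 0.2002]
r 0.24886027015331033 t 0.392627023914718
rad 0.0936373759938437 tan -1.2079469395142026
```

The load is passing to the pawl at about 0.39. One more small step.

>>> apply_moves(
  increments=[
    [0.0003, 0, -0.0007, 0, -1],
    [0, 0, 0, 0, -1],
  ],
)

```text
t: 19.98
ee_pos: [0.6474, 0.0805, 0.1996]
tcp_rot: [[0.114, 0.993, 0.001], [0.993, -0.114, 0.001], [0.001, 0.001, -1.0]]
ft_force: [0.2, 5.0, -0.5]
opening: 0.0103
```

```bash
python3 st.py; python3 - <<'E'
from h import *
import cv2
a=capture("side")[:,:,::-1]
cv2.imwrite("pics/side8.png",cv2.resize(a[140:300,280:460],None,fx=4,fy=4,interpolation=cv2.INTER_CUBIC))
E
```

```text
19.9833 [ 0.2  5.  -0.5] [0.6474 0.0805 0.1996]
r 0.24888299967822608 t 0.3900936964925586
rad -0.5525548695637053 tan -0.2656412423803486
```

View pics/side8.png

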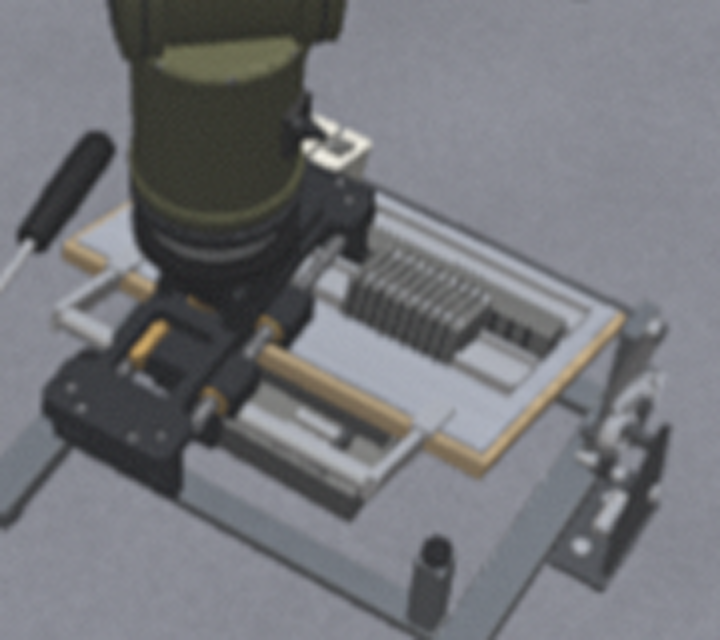

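>>> apply_moves(
  increments=[
    [0.0003, 0.0005, -0.0008, 0, -1],
    [0, 0, 0, 0, -1],
  ],
)

```text
t: 20.2
ee_pos: [0.6477, 0.0805, 0.1988]
tcp_rot: [[0.114, 0.993, 0.001], [0.993, -0.114, -0.0], [-0.0, 0.001, -1.0]]
ft_force: [0.5, 3.5, 2.1]
opening: 0.0101
```

```bash
python3 st.py
```

```text
20.2 [0.5 3.5 2.1] [0.6477 0.0805 0.1988]
r 0.248858587822724 t 0.3866126074055997
rad 0.9130627282138568 tan 1.870052476955339
```

The force has turned upward, so the pawl is carrying the board. I'll take the pressure off and release.

>>> apply_moves(
  increments=[
    [-0.0003, 0, 0.0006, 0, -1],
    [0, 0, 0, 0, -0.65],
    [0, 0, 0, 0, -0.55],
    [0, 0, 0, 0, -0.4],
    [0, 0, 0, 0, -0.4],
    [0, 0, 0, 0, -0.3],
    [0, 0, 0, 0, -0.3],
  ],
)

```text
t: 20.78
ee_pos: [0.6471, 0.0802, 0.1989]
tcp_rot: [[0.114, 0.993, -0.0], [0.993, -0.114, -0.001], [-0.001, -0.0, -1.0]]
ft_force: [-0.2, -0.7, 0.0]
opening: 0.031
```

```bash
python3 st.py; python3 - <<'E'
from h import *
import cv2
a=capture("side")[:,:,::-1]
cv2.imwrite("pics/side9.png",cv2.resize(a[140:300,280:460],None,fx=4,fy=4,interpolation=cv2.INTER_CUBIC))
cv2.imwrite("pics/wrist9.png",capture("wrist")[:,:,::-1])
E
```

```text
20.7833 [-0.2 -0.7  0. ] [0.6471 0.0802 0.1989]
r 0.24836633290781865 t 0.38790553287261953
rad -0.14051234710050073 tan 0.07815776440874314
```

View pics/side9.png

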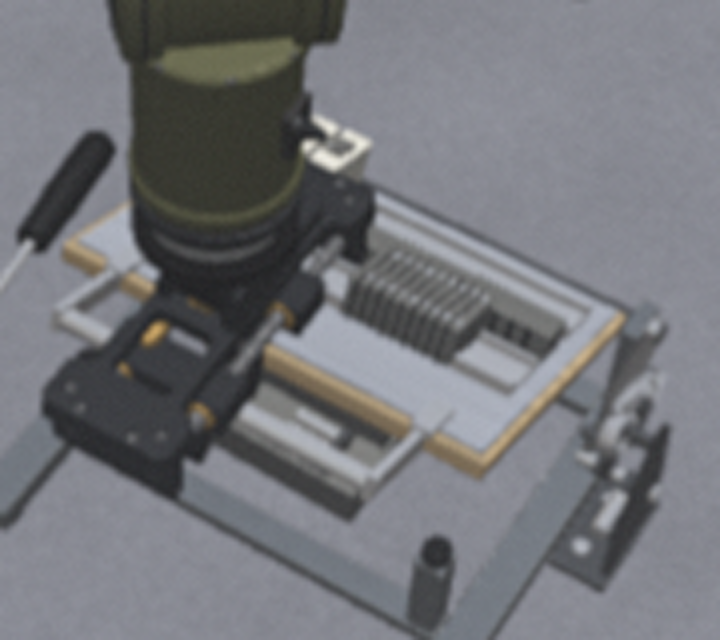

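View pics/wrist9.png

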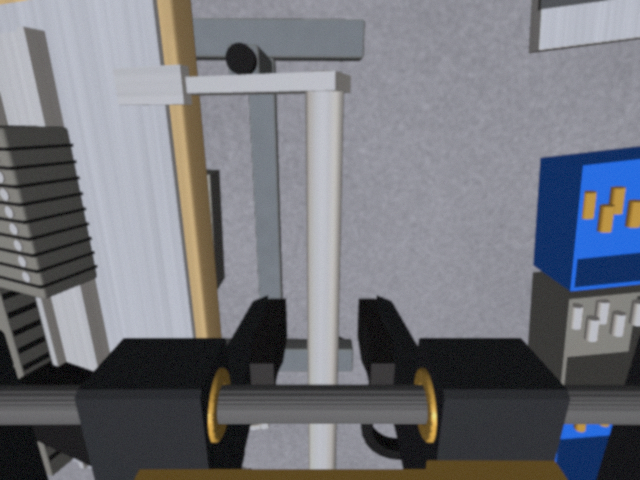

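The board stays put with the jaws open, and both fingers are clear of the rail (column 323, fingers at 285 and 360). I'll rise straight up.

>>> apply_moves(
  increments=[
    [0, 0, 0.01, 0, -0.3],
    [0, 0, 0.02, 0, -0.3],
    [0, 0, 0.03, 0, -0.3],
    [0, 0, 0.035, 0, -0.3],
    [0, 0, 0.035, 0, -0.3],
    [0, 0, 0.03, 0, -0.3],
    [0, 0, 0.02, 0, -0.3],
  ],
)

```text
t: 21.47
ee_pos: [0.6478, 0.0813, 0.3838]
tcp_rot: [[0.114, 0.993, 0.005], [0.993, -0.114, 0.002], [0.002, 0.005, -1.0]]
ft_force: [0.0, -0.3, -0.8]
opening: 0.0307
```

>>> apply_moves(
  increments=[
    [0, -0.035, 0, 0, -0.3],
    [0, -0.035, 0, 0, -0.3],
    [0, -0.035, 0, 0, -0.3],
    [0, -0.035, 0, 0, -0.3],
    [0, -0.035, 0, 0, -0.3],
    [0, -0.035, 0, 0, -0.3],
    [0, -0.035, 0, 0, -0.3],
    [0, -0.03, 0, 0, -0.3],
    [0, 0, 0, 0, -0.3],
    [0, 0, 0, 0, -0.3],
  ],
)

```text
t: 22.3
ee_pos: [0.6467, -0.1969, 0.3793]
tcp_rot: [[0.118, 0.993, 0.0], [0.993, -0.118, -0.001], [-0.001, 0.0, -1.0]]
ft_force: [-0.7, 1.5, 0.4]
opening: 0.0308
```

```bash
python3 - <<'E'
from h import *
import cv2
for n in("side","top"): cv2.imwrite(f"pics/{n}10.png",capture(n)[:,:,::-1])
a=cv2.imread("pics/top10.png")[200:350,195:370]; cv2.imwrite("pics/top10z.png",cv2.resize(a,None,fx=4,fy=4,interpolation=cv2.INTER_CUBIC))
a=cv2.imread("pics/side10.png")[150:340,260:470]; cv2.imwrite("pics/side10z.png",cv2.resize(a,None,fx=3,fy=3,interpolation=cv2.INTER_CUBIC))
for n in("side","top"):
    d=cv2.absdiff(cv2.imread(f"pics/{n}0.png"),cv2.imread(f"pics/{n}10.png")).max(2)
    m=cv2.morphologyEx((d>50).astype("uint8"),cv2.MORPH_OPEN,np.ones((3,3)))
    k,_,st,_=cv2.connectedComponentsWithStats(m); print(n,[tuple(s) for s in st[1:] if s[4]>20])
E
```

```text
side [(np.int32(142), np.int32(0), np.int32(8), np.int32(3), np.int32(21)), (np.int32(163), np.int32(6), np.int32(9), np.int32(9), np.int32(60)), (np.int32(396), np.int32(17), np.int32(15), np.int32(13), np.int32(116)), (np.int32(142), np.int32(24), np.int32(99), np.int32(122), np.int32(4451)), (np.int32(160), np.int32(55), np.int32(30), np.int32(17), np.int32(287)), (np.int32(166), np.int32(73), np.int32(24), np.int32(11), np.int32(131)), (np.int32(335), np.int32(174), np.int32(25), np.int32(16), np.int32(215)), (np.int32(329), np.int32(181), np.int32(5), np.int32(5), np.int32(23)), (np.int32(306), np.int32(190), np.int32(112), np.int32(45), np.int32(1311)), (np.int32(365), np.int32(190), np.int32(33), np.int32(17), np.int32(125)), (np.int32(401), np.int32(207), np.int32(23), np.int32(13), np.int32(106)), (np.int32(381), np.int32(226), np.int32(47), np.int32(22), np.int32(335)), (np.int32(335), np.int32(239), np.int32(7), np.int32(5), np.int32(31)), (np.int32(360), np.int32(252), np.int32(7), np.int32(5), np.int32(30))]
top [(np.int32(416), np.int32(118), np.int32(182), np.int32(362
[... 934 characters left out ...]
 np.int32(8), np.int32(3), np.int32(24)), (np.int32(232), np.int32(294), np.int32(100), np.int32(17), np.int32(377)), (np.int32(299), np.int32(318), np.int32(5), np.int32(5), np.int32(24)), (np.int32(308), np.int32(319), np.int32(5), np.int32(5), np.int32(24)), (np.int32(297), np.int32(324), np.int32(8), np.int32(4), np.int32(30)), (np.int32(306), np.int32(325), np.int32(8), np.int32(4), np.int32(31)), (np.int32(560), np.int32(375), np.int32(6), np.int32(7), np.int32(33)), (np.int32(568), np.int32(385), np.int32(10), np.int32(12), np.int32(114)), (np.int32(562), np.int32(396), np.int32(5), np.int32(10), np.int32(44)), (np.int32(593), np.int32(432), np.int32(30), np.int32(43), np.int32(770))]
```

View pics/top10z.png

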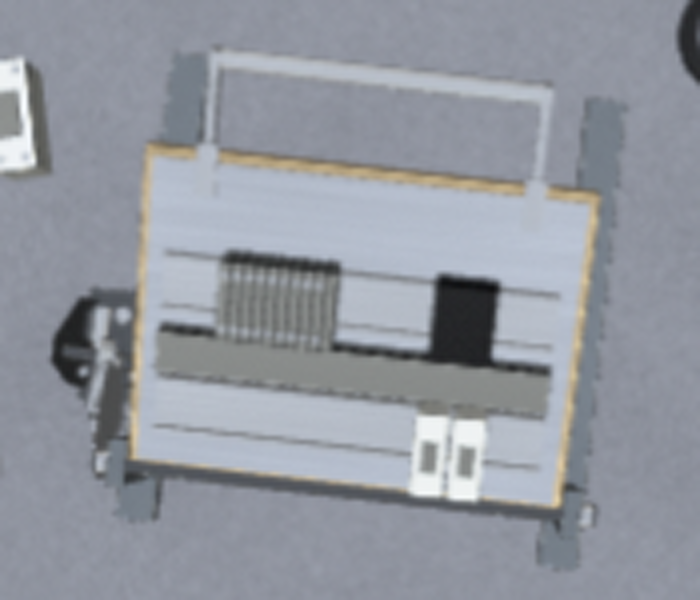

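View pics/side10z.png

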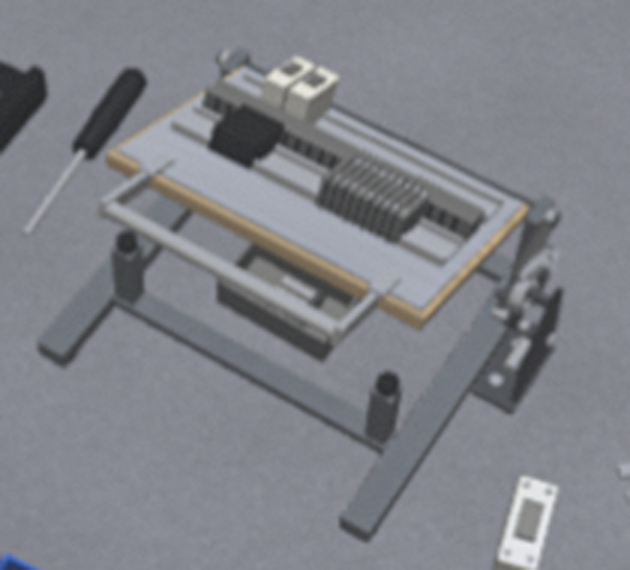

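View pics/top10.png

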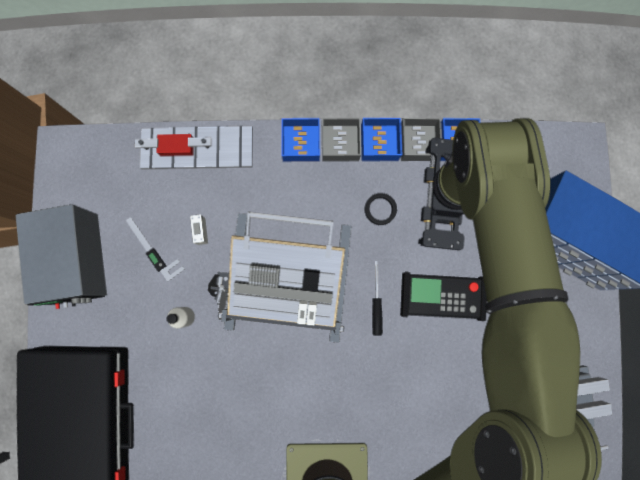

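```bash
python3 - <<'E'
from h import *
from arc import where
from rig import finish_job
T=lambda x,y:("top",195+(x+.5)/4-.5,200+(y+.5)/4-.5)
S=lambda x,y:("side",260+(x+.5)/3-.5,150+(y+.5)/3-.5)
L=tri(T(215,60),S(336,336))[0];R=tri(T(549,96),S(104,208))[0]
print(L,R);where((L+R)/2)
c1=tri(T(598,199),S(108,156))[0];c2=tri(T(149,147),S(421,324))[0];print(c1,c2);where((c1+c2)/2)
print(finish_job())
E
```

```text
[0.65863661 0.17058428 0.19988528] [ 0.63627662 -0.01255937  0.20188003]
r 0.24953564157451805 t 0.3943891743299492
[ 0.58121417 -0.04023029  0.18185992] [0.61255502 0.21146755 0.17927328]
r 0.1946528909087491 t 0.39869069366389154
the job is handed in; nothing more can be done
None
```

The board is now held on the second notch, and I have handed the job in; it gave no verdict. The sequence was:

1. **Up to the stop:** I gripped the rail at the third notch (tilt about 0.61) and raised the board until it met the stop at about 1.16 rad. The force at the rail there was about 8 N beyond its weight, against a limit of about 16 N.
2. **Down flat:** I lowered it by hand, and it passed notches five, four, three and two without the pawl catching. It came to rest flat, and I regripped there because the jaws had crept up the rail.
3. **On to the notch:** I raised it to about 0.47 and lowered it on to the pawl, pressing about 2 N beyond the weight. Then I let go and moved the arm clear.

**Last checks:**
- **Tilt:** the two cameras give 0.394 from the rail and 0.399 from the board corners, inside 0.315–0.505. The board did not move when released.
- **Bystanders:** comparing the pictures from before and after showed no change at the bystanders in view. The arm hid part of the pendant in the last top view. The board moved over the tray, so it was checked by eye only.
- **Time:** about 22 s.

**Disagreements:**
- Tool readings at steep tilt gave a rail radius of 257–258 mm instead of 250 mm, which I put down to the jaws creeping up the rail.
- When flat, the TCP stood 8 mm above nominal rail height for the same reason. The cameras showed the board flat, to about 0.015 rad.
- On the way up to the second notch, the cameras read about 0.51 and the tool about 0.47. Both are between the second and third notches.

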